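# Axles hole-up in the cradle, then uncap the cement

## Robot

A 6-joint arm with a two-finger parallel gripper is mounted at the origin on the work surface. World frame = base frame: x ahead of the robot, y to its left, z up, the work surface at z = 0. Lengths are in m, angles in rad, forces in N, time in s.
With the tool pointing down it reaches from about 0.35 to 0.85 m from the base axis. Payload 8.1 kg.
Tool frame: the origin (TCP) lies midway between the tips of the shut fingers; the grasp point (between the pads) lies 19 mm behind it; z points along the fingers, y is the line along which they close (so a half turn about z gives the same grasp; the last joint's range is limited). The gripper opens to 85 mm and grips with 20 to 120 N. Pads are 22 mm wide; open, the fingers measure 114 mm over their backs; the gripper's body (76 mm by 85 mm) begins 54 mm behind the grasp point. The pads swing forward as they close: fully open they stand 13 mm farther back than shut.
Start: joints at [-1.418, 0.13, 1.488, -0, 1.523, -0.085], TCP at [0.141, -0.583, 0.231] pointing down, gripper open.
Joint ranges: [-2.96, 2.96], [-0.89, 2.26], [0.02, 2.5], [-1.34, 4.48], [0, 2.73], [-2.66, 2.66]. Speed limits (rad/s): [2.39, 2.39, 2.79, 3.14, 3.14, 3.14].

## Interface

Orientations are given as a unit quaternion [x, y, z, w].
In Python, from bench import bot, cams, ticket gives the robot as it stands. The module is installed in compiled form; this text tells all that it offers.
- The arm moves only by the tool arm_command, never from a script. Its argument "motion" is a list that holds one entry, the list of rows, each a list of 5 numbers: the finger opening in m, from 0 to 0.0854, then the shift along the tool's x, y, z in m, then the turn about the tool's z in degrees. In form: [[[claw, x, y, z, roll], ...]]. A call has exactly 10 rows; each row is the pose to reach, as a shift and turn from the pose commanded when the call began, along the tool's axes at that moment; what a row does not reach only later rows make up. A row lasts 1/12 s, in which the tool goes at most 41.7 mm and 7.16 degrees, less where a joint would pass 70% of its speed; a pose out of reach is approached as far as the arm can. A call with a gripper value outside its range is refused whole. The fingers move at their own pace and stop on an object; "newtons" is the grip in N (left out, the last holds). Time passes only in rows, so rows that repeat a pose let the fingers close, or fill a call up. It gives the time, the measured TCP pose, the force, the opening and the grip force at its end, in the units of the state.
- bot.sense(): the state, without advancing time (a new reading comes with each control period).
- cams.capture(name): name is "scene" or "top" or "wrist"; returns (picture, depth): 480x640x3 uint8, red, green, blue; 480x640 float32, m along the optical axis (not along the pixel's ray), 0 where there is no reading.
- cams.get_calibration(name): a dict with "fx", "fy", "cx", "cy" (pixels), "k1" (the pictures are not rectified: a ray, as slopes to the right and down, at radius r is drawn at 1 + k1 r^2 times it, then the intrinsics apply), "R" (3x3) and "t" (3): a world point X has camera coordinates R X + t; the wrist camera has in their place "tool_from_camera" (4x4, takes a point from camera to tool coordinates, whose origin is the TCP and whose axes are the flange's). Camera axes: x right, y down, z forward; pixel columns grow to the right and rows downward; lengths in m; the calibration is good to about 2 mm. A picture is of the moment at which its call begins: read the wrist's pose just before it. get_calibration takes no time and is no camera call.
- ticket.job_done(): hands the job in; it is judged then, once.
Trained networks look in the newest picture that a camera, given by its name, has taken for a name from the list of things; names that differ only in an ending like _2 or _b are one class to them, and where a whole thing is asked for, a point or a joint stands for the part that bears it (a point fixed in the world has none). Each returns a list of dicts, best first, with "conf" (0 to 1); they miss things now and then, are a little off and sometimes report something else, mostly with a low value. They report only what shows in the picture. A call takes as long as a camera call.
- cams.look_for(camera, query): "location" ([x, y, z] in m, in the coordinates of the camera as it stood for that picture, good to about 4 mm: the middle of the surface that is visible of it).
The state is a dict: "time_s": time; "joint_positions": joint angles; "joint_velocities": joint speeds; "joint_efforts": joint torques, N m; "position": TCP position; "ee_rot": TCP orientation; "contact_force": force on the tool from outside, world axes, zero at the start; "wrist_torque": the same for the moment, N m; "finger_gap": finger opening in m; "gripper_force": force on a finger pad.
Only numpy, scipy, OpenCV 4.12 (cv2) and the standard library are available. Lean on these libraries where they do the work, as an engineer would, in place of code of your own. Each camera call takes 0.05 s, during which the arm holds its last target. There are 200 camera calls.

## Task

Get the gluing ready: lay every axle along the plywood V cradle and roll it there until its cross hole points straight up. Only when all of them lie ready, open the cement bottle - its child-resistant cap must be pushed down while you turn it anticlockwise about a quarter turn - take the cap off and lay it flat in the steel tray. Leave the other things on the table where they are.

Things in the scene. Friction and masses are not known exactly. Their poses are not given: they have to be found in the camera images.
- axle1_mid (a point): One of up to four identical aluminium axles (may be absent): round bar, diameter 24, length 100 mm, 0.12 kg, a 7 mm cross hole right through mid-length, a 10 mm wide flat milled along its whole length. Point: centre of the bar; x along the bar, y along the hole, flat faces -z, 10.8 mm from the centre. It starts on the table on its flat, hole level; a quarter roll either way turns the hole upright.
- axle2_mid (a point): One of up to four identical aluminium axles (may be absent): round bar, diameter 24, length 100 mm, 0.12 kg, a 7 mm cross hole right through mid-length, a 10 mm wide flat milled along its whole length. Point: centre of the bar; x along the bar, y along the hole, flat faces -z, 10.8 mm from the centre. It starts on the table on its flat, hole level; a quarter roll either way turns the hole upright.
- axle3_mid (a point): One of up to four identical aluminium axles (may be absent): round bar, diameter 24, length 100 mm, 0.12 kg, a 7 mm cross hole right through mid-length, a 10 mm wide flat milled along its whole length. Point: centre of the bar; x along the bar, y along the hole, flat faces -z, 10.8 mm from the centre. It starts on the table on its flat, hole level; a quarter roll either way turns the hole upright.
- axle4_mid (a point): One of up to four identical aluminium axles (may be absent): round bar, diameter 24, length 100 mm, 0.12 kg, a 7 mm cross hole right through mid-length, a 10 mm wide flat milled along its whole length. Point: centre of the bar; x along the bar, y along the hole, flat faces -z, 10.8 mm from the centre. It starts on the table on its flat, hole level; a quarter roll either way turns the hole upright.
- axle1: The loose body of that same axle (axle1); its origin is on the flat, midway along.
- axle2: The loose body of that same axle (axle2); its origin is on the flat, midway along.
- axle3: The loose body of that same axle (axle3); its origin is on the flat, midway along.
- axle4: The loose body of that same axle (axle4); its origin is on the flat, midway along.
- cradle_axis (a point): Middle of the fixed plywood cradle's axis line, where the centre line of a seated axle lies, 60 mm above the table; x along the cradle, z up. Base 440 x 68 x 6 mm; four stations of two upward-opening 90 degree V supports, each 12 mm thick along x; the Vs reach 17 mm above the axis and 34 mm to either side. Between supports there is only the base: fingers can straddle the axle.
- station1 (a point): Centre of station 1 of the cradle, on the axis line, 60 mm above the table; its two V supports stand 35 mm to either side along x, which leaves 58 mm clear between them. Room for one axle per station, 110 mm from station to station; any axle may go to any station. Axes as the cradle's.
- station2 (a point): Centre of station 2 of the cradle, on the axis line, 60 mm above the table; its two V supports stand 35 mm to either side along x, which leaves 58 mm clear between them. Room for one axle per station, 110 mm from station to station; any axle may go to any station. Axes as the cradle's.
- station3 (a point): Centre of station 3 of the cradle, on the axis line, 60 mm above the table; its two V supports stand 35 mm to either side along x, which leaves 58 mm clear between them. Room for one axle per station, 110 mm from station to station; any axle may go to any station. Axes as the cradle's.
- station4 (a point): Centre of station 4 of the cradle, on the axis line, 60 mm above the table; its two V supports stand 35 mm to either side along x, which leaves 58 mm clear between them. Room for one axle per station, 110 mm from station to station; any axle may go to any station. Axes as the cradle's.
- cap_mid (a point): Centre of the black ribbed cap, diameter 46, height 31 mm, 0.05 kg, open below, z up. Starts locked, centre 101.5 mm above the table. Pressed under 4.5 mm it only catches after a few degrees; it stops at 6.5 mm, spring 5 to 12 N. Held down it turns anticlockwise from above; 60 to 120 degrees past locked it is free, rises 1 mm, lifts straight off. Clockwise is blocked.
- cap: The same cap; its origin is at the middle of its open lower rim, 15.5 mm below the centre.
- bottle_neck (a point): Point on the axis of the amber cement bottle where the centre of the locked cap lies, 101.5 mm above the table; its x axis has the direction of the cap's x axis while the cap is locked. z up. The bottle, 60 mm in diameter, is fixed to the table; its shoulder narrows to 43 mm across at 78.5 mm height, just below the cap.
- tray_in (a point): Centre of the inner floor (4 mm above the table) of a fixed square steel tray, 110 x 110 mm outside, 102 mm inside, rim 12 mm high.
- panel1: Loose plywood panel 110 x 70 x 5 mm lying flat; not part of the job. Origin under its centre.
- board: Small green circuit board 50 x 40 mm, 15 mm tall with its parts; not part of the job. Origin under its centre.
- dropper: White dropper bottle, 38 mm in diameter and 115 mm tall; not part of the job. Origin under its centre.
- tape: Roll of brown tape, 84 mm across and 22 mm tall, lying flat; not part of the job. Origin under its centre.

How it is judged:
By the outcome, as a careful person would: the job done as asked, in the order asked, and still so for the second after the job is handed in, with the robot touching nothing.
Of axle1, axle2, axle3, axle4 only 3 to 4 are there at a start; the rules pass over those that are not, and their reading is None.
At some moment in a run one of axle1, axle2, axle3, axle4 may be knocked a few centimetres aside while the robot is not near it.
Once in a run the grip may slacken for a moment while it holds something.
It also fails if it takes over 210 s, if anything falls off the work surface, if the arm or the gripper's body presses on something with over 40 N, if the wrist force passes 120 N, or if a joint passes its speed limit or range.

## Working session

There is one attempt and no reset: what is moved stays moved. The work goes in short steps, Python scripts to look and compute and a tool call to move; the robot and the scene stay as the last step left them, time stands still between calls to the robot, and variables do not carry over. Pictures are saved under pics/ and viewed, at most 14 in all, crops included, and the job is handed in when it is done.

Besides the shell and the picture viewer there is one more tool, called after "Request:" as a command line: name --argument value ..., lists and objects as JSON in quotes. arm_command: Moves the arm, as the interface text tells. Its arguments: {"type":"object","properties":{"motion":{"type":"array"},"newtons":{"type":"number"}},"required":["motion"]}

```bash
mkdir -p pics; cat > h.py <<'E'
import numpy as np, cv2
from scipy.spatial.transform import Rotation as Ro
from bench import bot, cams, ticket
def pose():
    s=bot.sense(); return np.array(s["position"]), Ro.from_quat(s["ee_rot"]).as_matrix()
def shot(n, f=None):
    p=pose(); im,d=cams.capture(n)
    if f: cv2.imwrite("pics/"+f, cv2.cvtColor(im,cv2.COLOR_RGB2BGR))
    return im,d,p
def towld(n,X,p=None):
    c=cams.get_calibration(n); X=np.atleast_2d(X)
    if n=="wrist":
        T=np.array(c["tool_from_camera"]); Y=X@T[:3,:3].T+T[:3,3]
        return Y@p[1].T+p[0]
    R=np.array(c["R"]);t=np.array(c["t"]); return (X-t)@R
def pix(n,u,v,z):
    c=cams.get_calibration(n)
    K=np.array([[c["fx"],0,c["cx"]],[0,c["fy"],c["cy"]],[0,0,1.]])
    q=cv2.undistortPoints(np.float64(np.stack([u,v],-1)).reshape(-1,1,2),K,np.array([c["k1"],0,0,0.])).reshape(-1,2)
    z=np.ravel(z); return np.c_[q*z[:,None],z]
def cloud(n,d,p=None):
    v,u=np.mgrid[:480,:640]; 
    return towld(n,pix(n,u.ravel(),v.ravel(),d.ravel()),p).reshape(480,640,3)
def onplane(n,u,v,h,p=None):
    a=towld(n,pix(n,np.r_[u],np.r_[v],[0.]),p)[0]; b=towld(n,pix(n,np.r_[u],np.r_[v],[1.]),p)[0]
    return a+(b-a)*(h-a[2])/(b[2]-a[2])
def uv(n,X,p=None):
    c=cams.get_calibration(n); X=np.atleast_2d(X)
    if n=="wrist":
        T=np.array(c["tool_from_camera"]); Y=((X-p[0])@p[1]-T[:3,3])@T[:3,:3]
    else: Y=X@np.array(c["R"]).T+np.array(c["t"])
    s=Y[:,:2]/Y[:,2:]; s=s*(1+c["k1"]*(s**2).sum(1,keepdims=True))
    return s*[c["fx"],c["fy"]]+[c["cx"],c["cy"]]
E
python3 - <<'E'
from h import *
print(bot.sense()); np.set_printoptions(precision=4,suppress=True)
for n in ("top","scene"):
    im,d,p=shot(n,n+"0.png"); c=cams.get_calibration(n); print(n,c)
    for q in ("axle1","cap","cradle_axis","tray_in","bottle_neck","panel1","board","dropper","tape"):
        try:
            for r in cams.look_for(n,q)[:5]: print(n,q,round(r["conf"],2),towld(n,r["location"])[0])
        except Exception as e: print(q,e)
print(cams.get_calibration("wrist"))
E
```

```text
{'time_s': 0.0, 'joint_positions': array([-1.41844276e+00,  1.31142591e-01,  1.48926586e+00, -4.63822203e-06,
        1.52300757e+00, -8.53711499e-02]), 'joint_velocities': array([ 0.00036046,  0.00056692,  0.00054467,  0.00088474,  0.00141449,
       -0.00120772]), 'joint_efforts': array([-1.67525868e-03, -5.69396389e+01, -5.00557995e+01, -4.07881880e-04,
        1.44922215e-02,  1.80596112e-05]), 'position': array([ 0.14124912, -0.58257672,  0.2302629 ]), 'ee_rot': array([ 9.92943757e-01,  1.18582732e-01, -3.28425893e-05, -9.11090283e-04]), 'contact_force': array([-0.54966496, -0.66898179, -0.34212583]), 'wrist_torque': array([ 0.03207112,  0.00730865, -0.04440406]), 'gripper_force': 0.0, 'finger_gap': 0.08554751442467208}
top {'fx': 506.52498187318986, 'fy': 506.52498187318986, 'cx': 314.98115120628717, 'cy': 236.95080518484332, 'k1': -0.012495377803883323, 'R': array([[-0.0243, -0.9997,  0.0007],
       [-0.9799,  0.0237, -0.1981],
       [ 0.1981, -0.0055, -0.9802]]), 't': array([0.0192, 0.5027, 1.1646])}
top axle1 0.95 [ 0.4681 -0.1758  0.0202]
top axle1 0.81 [ 0.4559 -0.3123  
[... 1260 characters left out ...]
.92 [0.469  0.2951 0.0057]
scene tray_in 0.71 [0.443  0.1633 0.0006]
scene bottle_neck 0.81 [0.6439 0.3086 0.0392]
scene panel1 0.85 [ 0.4894 -0.483   0.0083]
scene board 0.63 [0.4445 0.1617 0.0028]
scene dropper 0.57 [ 0.6475 -0.3962  0.0528]
scene dropper 0.34 [ 0.4792 -0.1847  0.0249]
scene tape 0.54 [0.386  0.4676 0.0111]
scene tape 0.39 [0.6293 0.3169 0.1151]
{'fx': 428.52906295289364, 'fy': 428.52906295289364, 'cx': 313.51280123832026, 'cy': 243.53612821358095, 'k1': -0.0587329077146484, 'tool_from_camera': array([[ 0.0006, -0.9499, -0.3125,  0.0794],
       [ 1.    ,  0.0006,  0.0002,  0.0006],
       [ 0.    , -0.3125,  0.9499, -0.1424],
       [ 0.    ,  0.    ,  0.    ,  1.    ]])}
```

View pics/top0.png

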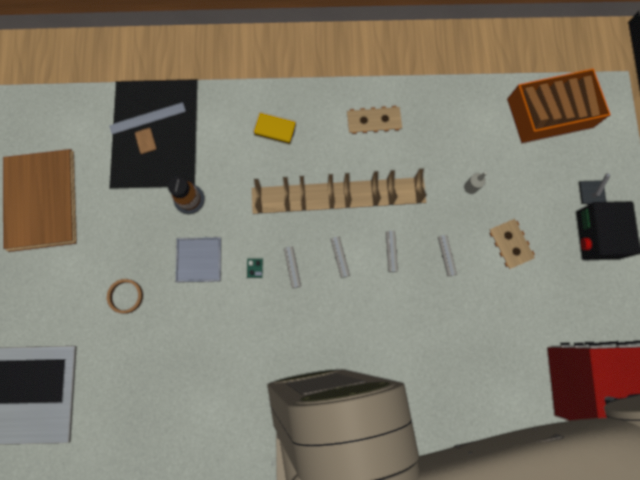

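View pics/scene0.png

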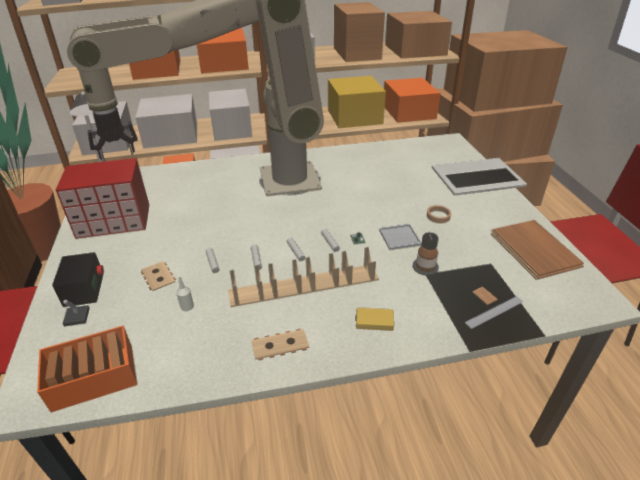

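Both pictures show four axles (top px ≈ (292,267), (340,257), (392,252), (447,256)), lying roughly along x. The cradle runs along y around (0.617, -0.055), the bottle is at top (184,193), and the tray is at (199,260). The networks agree with this. Next I move above the middle for a closer wrist look.

Request:
arm_command --motion '[[[0.085,0.04,-0.03,-0.03,2],[0.085,0.08,-0.06,-0.06,5],[0.085,0.11,-0.09,-0.07,8],[0.085,0.14,-0.11,-0.07,11],[0.085,0.17,-0.135,-0.07,13.6],[0.085,0.2,-0.16,-0.07,13.6],[0.085,0.23,-0.18,-0.07,13.6],[0.085,0.26,-0.205,-0.07,13.6],[0.085,0.29,-0.23,-0.07,13.6],[0.085,0.32,-0.25,-0.07,13.6]]]'

```text
time_s: 1.83
position: [0.3908, -0.2667, 0.3018]
ee_rot: [1.0, 0.0, 0.0, 0.0]
contact_force: [0.4, -0.8, -0.3]
finger_gap: 0.0847
gripper_force: 0.0
```

```bash
python3 - <<'E'
from h import *
p=pose();print(p, bot.sense()["joint_positions"],bot.sense()["time_s"])
E
```

```text
(array([ 0.39079849, -0.2666977 ,  0.30175621]), array([[ 9.99999734e-01,  1.98133096e-04,  7.02196606e-04],
       [ 1.98585849e-04, -9.99999772e-01, -6.44755942e-04],
       [ 7.02068698e-04,  6.44895217e-04, -9.99999546e-01]])) [-7.07247094e-01 -2.37161304e-01  1.71562340e+00 -3.40075849e-05
  1.66217785e+00  8.63347754e-01] 1.8333
```

Request:
arm_command --motion '[[[0.085,0.025,-0.025,0,0],[0.085,0.05,-0.05,0,0],[0.085,0.075,-0.075,0,0],[0.085,0.1,-0.1,0,0],[0.085,0.125,-0.125,0,0],[0.085,0.15,-0.147,0,0],[0.085,0.16,-0.147,0,0],[0.085,0.16,-0.147,0,0],[0.085,0.16,-0.147,0,0],[0.085,0.16,-0.147,0,0]]]'

```text
time_s: 2.67
position: [0.5495, -0.122, 0.3012]
ee_rot: [1.0, -0.0, -0.0, 0.0]
contact_force: [-0.5, 0.4, -0.8]
finger_gap: 0.0854
gripper_force: 0.0
```

```bash
cat >> h.py <<'E'
np.set_printoptions(precision=4,suppress=True)
def blob(W,M,c,r=0.07):
    m=M&(np.hypot(W[...,0]-c[0],W[...,1]-c[1])<r)
    n,L,st,ce=cv2.connectedComponentsWithStats(m.astype(np.uint8))
    if n<2: return None
    k=1+np.argmax(st[1:,4]); P=W[L==k]
    (cx,cy),(a,b),an=cv2.minAreaRect((P[:,:2]*1e4).astype(np.float32))
    bx=cv2.boxPoints(((cx,cy),(a,b),an)); e=[bx[1]-bx[0],bx[2]-bx[1]]; e=max(e,key=np.linalg.norm)
    ang=np.degrees(np.arctan2(e[1],e[0]))%180
    return np.array([cx/1e4,cy/1e4]),sorted([a/1e4,b/1e4]),(ang+90)%180-90,np.median(P[:,2]),len(P)
E
python3 - <<'E'
from h import *
im,d,p=shot("wrist","w1.png"); print(p[0])
W=cloud("wrist",d,p); Z=W[...,2]
for q in ("axle1","cradle_axis"):
    for r in cams.look_for("wrist",q)[:6]:
        c=towld("wrist",r["location"],p)[0]; print(q,round(r["conf"],2),c)
        if q=="axle1": print("   ",blob(W,(Z>0.014)&(Z<0.035),c))
t=(d>0)&(np.abs(W[...,0]-.47)<.1)&(np.abs(W[...,1]+.1)<.15);print("table z",np.median(Z[t]))
m=(Z>0.062)&(Z<0.085)&(np.abs(W[...,0]-.617)<.06)&(np.abs(W[...,1]+.055)<.27)
n,L,st,ce=cv2.connectedComponentsWithStats(m.astype(np.uint8))
for k in range(1,n):
    if st[k,4]>15: P=W[L==k]; print(P.mean(0),P.min(0),P.max(0),len(P))
E
```

```text
[ 0.5495 -0.122   0.3012]
axle1 0.69 [ 0.4595 -0.0566  0.0222]
    (array([ 0.4581, -0.0539]), [0.024490571594238283, 0.10021541748046875], np.float32(13.784447), np.float64(0.020893289876026566), 1881)
axle1 0.64 [ 0.4553 -0.3134  0.0253]
    (array([ 0.4554, -0.3164]), [0.02461515808105469, 0.100913916015625], np.float32(9.873978), np.float64(0.020831626048660512), 1855)
axle1 0.62 [ 0.4746 -0.1816  0.0213]
    (array([ 0.4685, -0.181 ]), [0.0234814697265625, 0.10109797973632813], np.float32(0.88474274), np.float64(0.020819905403099137), 1930)
cradle_axis 0.85 [ 0.6189 -0.0516  0.0102]
cradle_axis 0.58 [ 0.4743 -0.1783  0.0208]
table z 0.019771914792770684
[ 0.6525 -0.2532  0.0691] [ 0.644  -0.2607  0.062 ] [ 0.6596 -0.2472  0.0779] 345
[ 0.6495 -0.1836  0.0696] [ 0.6409 -0.1903  0.062 ] [ 0.6567 -0.1777  0.0777] 320
[ 0.6479 -0.1443  0.0696] [ 0.639  -0.1506  0.062 ] [ 0.6549 -0.1381  0.0776] 286
[ 0.6451 -0.0749  0.0697] [ 0.6367 -0.0807  0.062 ] [ 0.6519 -0.0683  0.0778] 293
[ 0.6433 -0.035   0.0693] [ 0.6345 -0.0408  0.0622] [ 0.6507 -0.0282  0.078 ] 326
[0.6409 0.0343 0.0692] [0.6313 0.0288 0.062 ] [0.6481 0.0424 0.0781] 329
[0.6392 0.0741 0.0689] [0.6297 0.0682 0.0621] [0.6464 0.0819 0.0779] 345
[0.6355 0.1422 0.0673] [0.6272 0.1379 0.062 ] [0.6429 0.1514 0.0771] 249
[ 0.5987 -0.2555  0.0691] [ 0.5915 -0.2629  0.062 ] [ 0.607  -0.2495  0.0769] 318
[ 0.596  -0.1863  0.0689] [ 0.5888 -0.1931  0.062 ] [ 0.6045 -0.1805  0.0774] 283
[ 0.5945 -0.1463  0.0693] [ 0.587  -0.1529  0.062 ] [ 0.6035 -0.1404  0.0777] 277
[ 0.5914 -0.0769  0.0695] [ 0.5845 -0.0828  0.062 ] [ 0.6001 -0.0701  0.0784] 278
[ 0.5897 -0.0374  0.0691] [ 0.582  -0.0434  0.0621] [ 0.5979 -0.0307  0.0784] 290
[0.5867 0.0321 0.0689] [0.5799 0.0265 0.0621] [0.595  0.0395 0.0772] 308
[0.5847 0.0718 0.069 ] [0.5779 0.0659 0.062 ] [0.5928 0.0796 0.0781] 302
[0.5819 0.1415 0.0686] [0.5745 0.136  0.062 ] [0.5905 0.1491 0.0773] 315
```

View pics/w1.png

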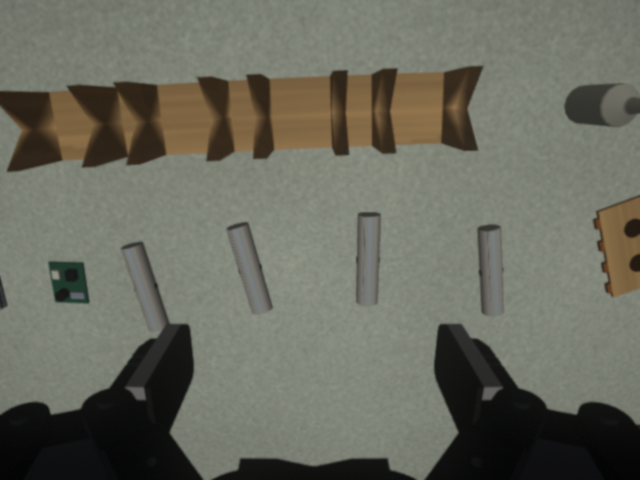

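The view shows all four axles (px (145,287), (250,267), (368,258), (490,270)) and the cradle's eight supports. The stations come out at (.624,-.220), (.620,-.111), (.615,-.002) and (.610,.107), with the axis at 92.4°. I'll start with the axle at (0.455,-0.316).

Request:
arm_command --motion '[[[0.07,-0.012,0.025,0.02,-2],[0.07,-0.024,0.05,0.05,-4],[0.07,-0.036,0.075,0.08,-6],[0.07,-0.048,0.1,0.11,-8],[0.06,-0.06,0.125,0.14,-9.9],[0.06,-0.072,0.15,0.17,-9.9],[0.06,-0.084,0.175,0.2,-9.9],[0.06,-0.094,0.194,0.22,-9.9],[0.06,-0.094,0.194,0.24,-9.9],[0.06,-0.094,0.194,0.25,-9.9]]]'

```text
time_s: 3.65
position: [0.4534, -0.3161, 0.0486]
ee_rot: [0.996, 0.085, -0.001, -0.001]
contact_force: [-0.6, 1.1, -0.6]
finger_gap: 0.0601
gripper_force: 0.0
```

```bash
python3 - <<'E'
from h import *
im,d,p=shot("wrist","w2.png"); print(p[0],bot.sense()["finger_gap"])
W=cloud("wrist",d,p); Z=W[...,2]
b=blob(W,(Z>0.014)&(Z<0.032),(.4554,-.3164)); print(b)
E
```

```text
[ 0.4534 -0.3161  0.0486] 0.059977689855306056
(array([ 0.4546, -0.3172]), [0.024285728454589844, 0.10112031860351563], np.float32(10.405991), np.float64(0.021086771502730087), 10885)
```

View pics/w2.png

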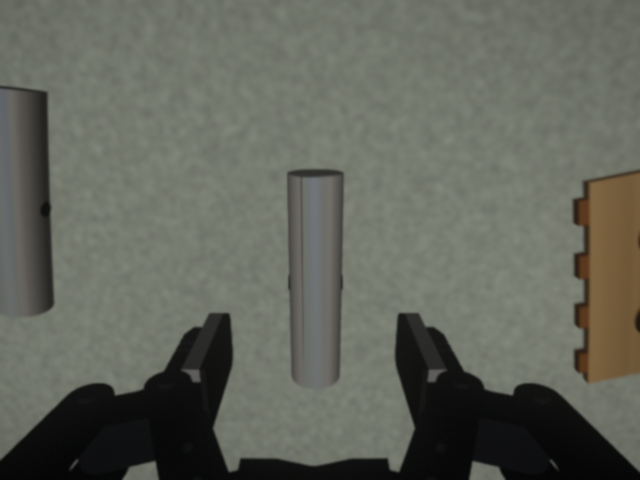

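The axle is centred between the fingers (px (315,278), hole marks at mid-length), so I go down and grip.

Request:
arm_command --motion '[[[0.06,0.001,0.001,0.02,0],[0.05,0.001,0.001,0.035,0],[0.04,0.001,0.001,0.045,0],[0.035,0.001,0.001,0.045,0],[0.015,0.001,0.001,0.045,0],[0.015,0.001,0.001,0.045,0],[0.015,0.001,0.001,0.045,0],[0.015,0.001,0.001,0.045,0],[0.015,0.001,0.001,0.045,0],[0.015,0.001,0.001,0.045,0]]]' --newtons 60

```text
time_s: 4.53
position: [0.4578, -0.3167, 0.0071]
ee_rot: [0.996, 0.087, 0.0, 0.0]
contact_force: [0.3, 1.4, 4.4]
finger_gap: 0.0216
gripper_force: 61.4
```

Request:
arm_command --motion '[[[0.015,0,0,-0.02,0],[0.015,0,0,-0.04,0],[0.015,0,0,-0.07,0],[0.015,0,0,-0.1,-6],[0.015,0,0,-0.12,-12],[0.015,0,0,-0.14,-18],[0.015,0,0,-0.14,-24],[0.015,0,0,-0.14,-30],[0.015,0,0,-0.14,-30],[0.015,0,0,-0.14,-30]]]'

```text
time_s: 5.37
position: [0.4571, -0.3162, 0.1461]
ee_rot: [0.94, 0.34, -0.0, -0.0]
contact_force: [0.1, -0.2, -1.5]
finger_gap: 0.0221
gripper_force: 60.9
```

```bash
python3 - <<'E'
from h import *
s=bot.sense();print(s["joint_positions"],s["finger_gap"],s["gripper_force"],s["contact_force"])
im,d,p=shot("wrist","w3.png"); print(p)
W=cloud("wrist",d,p); Wt=(W-p[0])@p[1]
m=(d>0)&(Wt[...,2]<0.03)&(Wt[...,2]>-0.06)&(abs(Wt[...,1])<.012)&(abs(Wt[...,0])<.07)
P=Wt[m];print(len(P),P.min(0),P.max(0),np.median(P,0))
for a in np.arange(-.06,.06,.01):
    k=(abs(P[:,0]-a)<.003)&(abs(P[:,1])<.006)
    if k.any():print(a,np.percentile(P[k,2],5),k.sum())
E
```

```text
[-0.6975  0.0682  1.7123 -0.      1.3615  0.1798] 0.022075285526300722 60.86649298667908 [ 0.0962 -0.1838 -1.535 ]
(array([ 0.4571, -0.3162,  0.1461]), array([[ 0.769 ,  0.6393, -0.0003],
       [ 0.6393, -0.769 ,  0.0002],
       [-0.0001, -0.0004, -1.    ]]))
18685 [-0.0538 -0.012  -0.0596] [0.0475 0.012  0.0071] [ 0.007  -0.     -0.0141]
-0.049999999999999996 -0.01583568159980386 296
-0.039999999999999994 -0.015858779173616663 385
-0.029999999999999992 -0.015870744720317215 430
-0.01999999999999999 -0.015935066663848255 438
-0.009999999999999988 -0.015906722732274396 500
1.3877787807814457e-17 -0.016097116229746092 548
0.010000000000000009 -0.016080143219695652 559
0.020000000000000018 -0.01601298857215336 601
0.030000000000000027 -0.016057102139843734 651
0.04000000000000002 -0.01618322005858808 717
0.05000000000000002 -0.015264650893115853 184
```

View pics/w3.png

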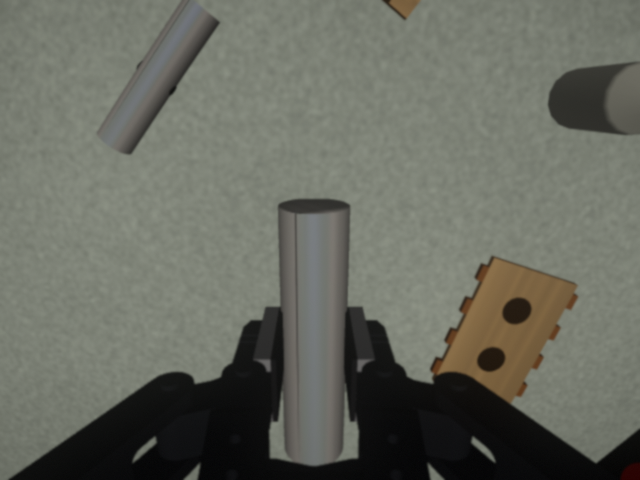

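The axle is held level and centred (px (315,330)). Its mid is at tool x -3 mm and its centre is 4 mm above the TCP. I carry it over station 1.

Request:
arm_command --motion '[[[0.015,0.02,0.003,0,-6.6],[0.015,0.045,0.007,0,-13.2],[0.015,0.07,0.011,0,-19.8],[0.015,0.095,0.015,0,-26.4],[0.015,0.12,0.019,0,-33],[0.015,0.145,0.023,0,-39.6],[0.015,0.17,0.027,0,-46.2],[0.015,0.192,0.0303,0,-52.7],[0.015,0.192,0.0303,0.02,-52.7],[0.015,0.192,0.0303,0.04,-52.7]]]'

```text
time_s: 6.25
position: [0.6262, -0.2157, 0.107]
ee_rot: [0.691, 0.723, 0.001, 0.001]
contact_force: [-0.2, 0.6, -1.6]
finger_gap: 0.022
gripper_force: 60.9
```

```bash
cat > est.py <<'E'
from h import *
# cradle axis estimate in tool coords: upper V flanks by connected blobs z .062-.079
im,d,p=shot("wrist","tmp.png"); s=bot.sense(); print(s["time_s"],p[0],np.degrees(np.arctan2(p[1][1,0],p[1][0,0])),s["finger_gap"],s["contact_force"])
W=cloud("wrist",d,p); Z=W[...,2]
m=(Z>0.064)&(Z<0.079)&(abs(W[...,0]-.617)<.06)&(abs(W[...,1]+.055)<.24)
n,L,st,ce=cv2.connectedComponentsWithStats(m.astype(np.uint8))
for k in range(1,n):
    if st[k,4]>150: P=W[L==k]; print(P.mean(0),np.percentile(P,1,0)[:2],np.percentile(P,99,0)[:2],len(P))
E
python3 est.py
```

```text
6.3 [ 0.6262 -0.2157  0.107 ] 92.59477281460902 0.02187786234473459 [-3.8189  1.2476 -5.8356]
[ 0.593  -0.1466  0.0706] [ 0.5871 -0.1527] [ 0.5996 -0.1408] 1095
[ 0.6487 -0.1442  0.0706] [ 0.6419 -0.1502] [ 0.6548 -0.1383] 1104
[ 0.5944 -0.1859  0.0704] [ 0.5885 -0.1925] [ 0.6013 -0.1803] 1017
[ 0.6504 -0.1836  0.0704] [ 0.6433 -0.1901] [ 0.6564 -0.1779] 1021
```

Request:
arm_command --motion '[[[0.015,0,-0.0015,0.015,0],[0.015,0,-0.0015,0.03,0],[0.015,0,-0.0015,0.04,0],[0.015,0,-0.0015,0.046,0],[0.015,0,-0.0015,0.05,0],[0.015,0,-0.0015,0.05,0],[0.015,0,-0.0015,0.05,0],[0.015,0,-0.0015,0.05,0],[0.015,0,-0.0015,0.05,0],[0.015,0,-0.0015,0.05,0]]]'

```text
time_s: 7.13
position: [0.6235, -0.2167, 0.0572]
ee_rot: [0.691, 0.723, 0.001, 0.001]
contact_force: [4.9, 0.3, 0.2]
finger_gap: 0.0215
gripper_force: 61.0
```

Request:
arm_command --motion '[[[0.045,0,0,0,0],[0.045,0,0,0,0],[0.045,0,0,0,0],[0.045,0,0,-0.01,0],[0.045,0,0,-0.03,0],[0.045,0,0,-0.05,0],[0.04,0,0,-0.06,0],[0,0,0,-0.06,0],[0,0,0,-0.06,0],[0,0,0,-0.06,0]]]'

```text
time_s: 7.97
position: [0.6218, -0.2162, 0.1151]
ee_rot: [0.691, 0.723, -0.0, -0.001]
contact_force: [-0.6, 0.1, -0.8]
finger_gap: 0.0045
gripper_force: 0.0
```

```bash
cat > ax.py <<'E'
from h import *
import sys
# inspect axle in the cradle: argv = approx x y, name
im,d,p=shot("wrist",sys.argv[3]); s=bot.sense(); print(s["time_s"],p[0],np.degrees(np.arctan2(p[1][1,0],p[1][0,0])),s["finger_gap"],s["contact_force"])
W=cloud("wrist",d,p); Wt=(W-p[0])@p[1]
c=np.array([float(sys.argv[1]),float(sys.argv[2])])
u0=uv("wrist",np.array([*c,0.072]),p)[0]; print("uv top centre",u0)
g=(np.hypot(W[...,0]-c[0],W[...,1]-c[1])<.055)&(W[...,2]>.06)&(W[...,2]<.08)
sat=cv2.cvtColor(im,cv2.COLOR_RGB2HSV)[...,1]
g&=sat<70
P=W[g]; print(len(P),np.percentile(P,1,0),np.percentile(P,99,0),np.median(P,0))
E
python3 ax.py .6237 -.2197 w4.png
```

```text
8.0167 [ 0.6218 -0.2162  0.1151] 92.62060009265002 -0.00019847326970863467 [-0.357   0.1643 -0.3292]
uv top centre [318.9573 288.0672]
7374 [ 0.5914 -0.2658  0.0623] [ 0.6563 -0.1693  0.0764] [ 0.6227 -0.2011  0.0705]
```

View pics/w4.png

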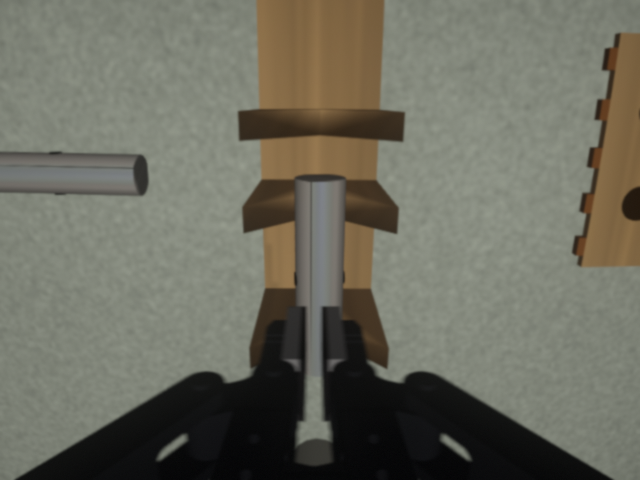

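The axle is seated in station 1 (px (320,278)) with the hole level. I'll press the shut fingertips on top of it and drag across to roll it.

Request:
arm_command --motion '[[[0,0,-0.006,0.01,0],[0,0,-0.006,0.02,0],[0,0,-0.006,0.03,0],[0,0,-0.006,0.036,0],[0,0,-0.006,0.04,0],[0,0,-0.006,0.042,0],[0,0,-0.006,0.043,0],[0,0,-0.006,0.044,0],[0,0,-0.006,0.044,0],[0,0,-0.006,0.044,0]]]' --newtons 60

```text
time_s: 8.85
position: [0.6169, -0.2169, 0.0729]
ee_rot: [0.691, 0.723, 0.0, 0.0]
contact_force: [-0.3, 0.2, -0.8]
finger_gap: -0.0004
gripper_force: 0.0
```

Request:
arm_command --motion '[[[0,0,0,0.001,0],[0,0,0,0.0015,0],[0,0,0,0.002,0],[0,0,0,0.0025,0],[0,0,0,0.003,0],[0,0,0,0.003,0],[0,0,0,0.003,0],[0,0,0,0.003,0],[0,0,0,0.003,0],[0,0,0,0.003,0]]]'

```text
time_s: 9.68
position: [0.6173, -0.217, 0.0715]
ee_rot: [0.691, 0.723, 0.0, 0.001]
contact_force: [-4.8, 1.4, 11.8]
finger_gap: -0.0003
gripper_force: 5.9
```

Request:
arm_command --motion '[[[0,0,0.002,0.001,0],[0,0,0.004,0.001,0],[0,0,0.006,0.001,0],[0,0,0.008,0.001,0],[0,0,0.01,0.001,0],[0,0,0.012,0.001,0],[0,0,0.014,0.001,0],[0,0,0.016,0.001,0],[0,0,0.018,0.001,0],[0,0,0.018,0.001,0]]]'

```text
time_s: 10.52
position: [0.6376, -0.2166, 0.079]
ee_rot: [0.691, 0.723, 0.001, 0.003]
contact_force: [-24.3, 11.5, 57.6]
finger_gap: -0.0
gripper_force: 28.7
```

Request:
arm_command --motion '[[[0,0,0,-0.01,0],[0,0,0,-0.03,0],[0,0,-0.01,-0.05,0],[0,0,-0.01,-0.06,0],[0,-0.02,-0.01,-0.06,0],[0,-0.04,-0.01,-0.06,0],[0,-0.05,-0.01,-0.06,0],[0,-0.05,-0.01,-0.06,0],[0,-0.05,-0.01,-0.06,0],[0,-0.05,-0.01,-0.06,0]]]'

```text
time_s: 11.35
position: [0.6266, -0.2654, 0.1276]
ee_rot: [0.691, 0.723, 0.0, -0.001]
contact_force: [0.8, 0.4, -0.5]
finger_gap: 0.0
gripper_force: 0.0
```

```bash
python3 ax.py .6237 -.2197 w5.png
```

```text
11.4 [ 0.6266 -0.2654  0.1276] 92.62854346584751 0.0001669995843573821 [-0.0793  0.1624  0.5885]
uv top centre [313.4855 179.473 ]
10453 [ 0.5953 -0.2681  0.0627] [ 0.6501 -0.1705  0.0759] [ 0.6237 -0.2147  0.0703]
```

View pics/w5.png

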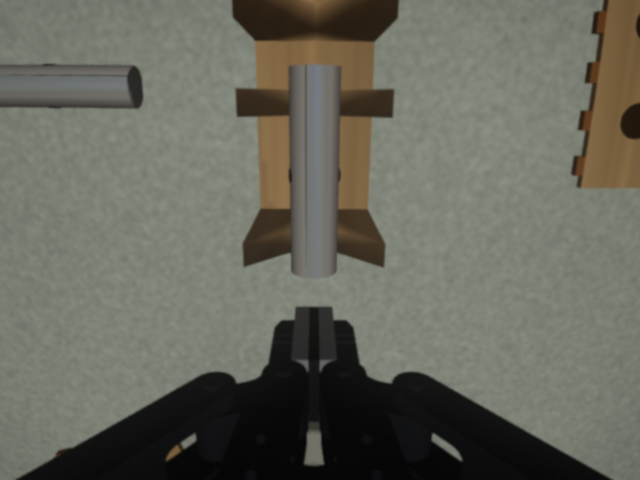

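The axle went up the far wall instead of spinning, since the ratio T/N was about 0.42, and it rolled back: the hole is still level at px (315,175). Better plan:
1. Grip the axle, set it 13.3 mm sideways and up on the wall, and loosen.
2. Let it lean on the downhill pad and roll down the wall, which is 18.85 mm or a quarter turn.
3. Squeeze. A pad against the flat squares the hole upright, and the gap shows it by dropping 1.2 mm.

Request:
arm_command --motion '[[[0.05,0.03,0,0,0],[0.05,0.048,-0.001,0,0],[0.05,0.048,-0.001,0.02,0],[0.05,0.048,-0.001,0.045,0],[0.05,0.048,-0.001,0.065,0],[0.04,0.048,-0.001,0.071,0],[0.015,0.048,-0.001,0.071,0],[0.015,0.048,-0.001,0.071,0],[0.015,0.048,-0.001,0.071,0],[0.015,0.048,-0.001,0.071,0]]]' --newtons 50

```text
time_s: 12.23
position: [0.6244, -0.2188, 0.059]
ee_rot: [0.691, 0.723, 0.0, 0.001]
contact_force: [-0.5, 0.5, -1.8]
finger_gap: 0.0219
gripper_force: 50.4
```

Request:
arm_command --motion '[[[0.015,0,0,-0.005,0],[0.015,0,0,-0.011,0],[0.015,0,0,-0.017,0],[0.015,0,0.005,-0.018,0],[0.015,0,0.01,-0.018,0],[0.015,0,0.0135,-0.018,0],[0.015,0,0.0135,-0.0165,0],[0.015,0,0.0135,-0.015,0],[0.015,0,0.0135,-0.014,0],[0.015,0,0.0135,-0.014,0]]]'

```text
time_s: 13.07
position: [0.6364, -0.2175, 0.0703]
ee_rot: [0.691, 0.723, -0.0, -0.001]
contact_force: [0.6, -0.6, -1.7]
finger_gap: 0.0221
gripper_force: 50.4
```

Request:
arm_command --motion '[[[0.028,0,0,0,0],[0.028,0,0,0,0],[0.028,0,0,0,0],[0.028,0,-0.0015,0.0015,0],[0.028,0,-0.003,0.003,0],[0.028,0,-0.0045,0.0045,0],[0.028,0,-0.006,0.006,0],[0.028,0,-0.0075,0.0075,0],[0.028,0,-0.009,0.009,0],[0.028,0,-0.0105,0.0105,0]]]'

```text
time_s: 13.9
position: [0.6264, -0.2183, 0.0606]
ee_rot: [0.691, 0.723, 0.0, 0.0]
contact_force: [-0.1, -1.2, -0.8]
finger_gap: 0.0281
gripper_force: 0.0
```

Request:
arm_command --motion '[[[0.028,0,-0.0015,0.0015,0],[0.028,0,-0.003,0.003,0],[0.028,0,-0.003,0.003,0],[0.015,0,-0.003,0.003,0],[0.015,0,-0.003,0.003,0],[0.015,0,-0.003,0.003,0],[0.015,0,-0.003,0.003,0],[0.015,0,-0.003,0.003,0],[0.015,0,-0.003,0.003,0],[0.015,0,-0.003,0.003,0]]]'

```text
time_s: 14.73
position: [0.6241, -0.2185, 0.0582]
ee_rot: [0.691, 0.723, 0.0, 0.0]
contact_force: [3.4, -0.7, 2.4]
finger_gap: 0.0216
gripper_force: 49.9
```

Request:
arm_command --motion '[[[0.045,0,0,0,0],[0.045,0,0,0,0],[0.045,0,0,-0.01,0],[0.045,0,0,-0.03,0],[0.045,0,0,-0.055,0],[0.045,-0.03,0,-0.07,0],[0.045,-0.05,0,-0.07,0],[0.045,-0.05,0,-0.07,0],[0.045,-0.05,0,-0.07,0],[0.045,-0.05,0,-0.07,0]]]'

```text
time_s: 15.57
position: [0.6253, -0.2677, 0.1273]
ee_rot: [0.691, 0.723, -0.0, -0.001]
contact_force: [-0.5, 0.1, 0.2]
finger_gap: 0.0447
gripper_force: 0.0
```

```bash
python3 ax.py .6237 -.2197 w6.png; python3 -c "
import cv2
a=cv2.imread('pics/w6.png')[60:300,200:440];cv2.imwrite('pics/w6c.png',cv2.resize(a,None,fx=2,fy=2))"
```

```text
15.6167 [ 0.6253 -0.2677  0.1273] 92.60338600224124 0.044698411957306304 [ 0.4108  0.4027 -0.9075]
uv top centre [316.6612 174.6847]
10518 [ 0.5965 -0.2693  0.0628] [ 0.6496 -0.1715  0.0755] [ 0.6237 -0.2157  0.0703]
```

View pics/w6c.png

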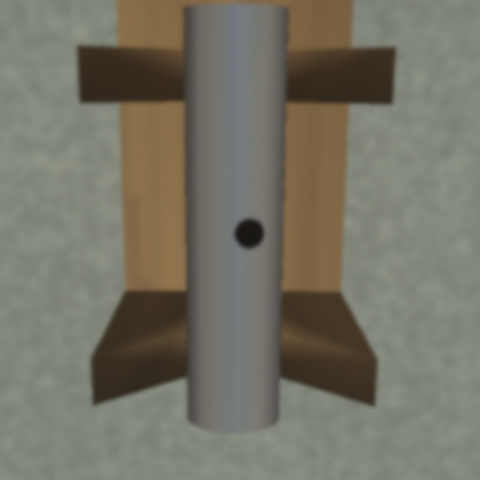

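The roll works: the hole (crop px (249,233)) is 13.5/49.5 off centre, so about 16° short. I make a small correction by the same trick, 2.8 mm up the wall.

Request:
arm_command --motion '[[[0.045,0.03,0,0,0],[0.045,0.049,0,0,0],[0.045,0.049,0,0.02,0],[0.045,0.049,0,0.045,0],[0.045,0.049,0,0.065,0],[0.04,0.049,0,0.07,0],[0.015,0.049,0,0.07,0],[0.015,0.049,0,0.07,0],[0.015,0.049,0,0.07,0],[0.015,0.049,0,0.07,0]]]' --newtons 40

```text
time_s: 16.45
position: [0.6245, -0.2198, 0.0595]
ee_rot: [0.691, 0.723, 0.0, 0.001]
contact_force: [0.9, 0.0, -2.0]
finger_gap: 0.022
gripper_force: 40.0
```

Request:
arm_command --motion '[[[0.015,0,0,-0.004,0],[0.015,0,0,-0.007,0],[0.015,0,0.0015,-0.007,0],[0.015,0,0.003,-0.007,0],[0.015,0,0.003,-0.005,0],[0.015,0,0.003,-0.0035,0],[0.015,0,0.003,-0.0035,0],[0.028,0,0.003,-0.0035,0],[0.028,0,0.003,-0.0035,0],[0.028,0,0.003,-0.0035,0]]]'

```text
time_s: 17.28
position: [0.6268, -0.2193, 0.0615]
ee_rot: [0.691, 0.723, 0.0, 0.0]
contact_force: [0.6, -0.4, 0.0]
finger_gap: 0.0283
gripper_force: 0.0
```

Request:
arm_command --motion '[[[0.028,0,-0.001,0.001,0],[0.028,0,-0.002,0.002,0],[0.028,0,-0.003,0.003,0],[0.045,0,-0.003,0.003,0],[0.045,0,-0.003,0.003,0],[0.045,0,-0.003,-0.02,0],[0.045,0,-0.003,-0.05,0],[0.045,-0.03,-0.003,-0.07,0],[0.045,-0.05,-0.003,-0.07,0],[0.045,-0.05,-0.003,-0.07,0]]]'

```text
time_s: 18.12
position: [0.6271, -0.2738, 0.1344]
ee_rot: [0.692, 0.722, 0.0, 0.003]
contact_force: [-0.1, 0.1, -0.1]
finger_gap: 0.0452
gripper_force: 0.0
```

```bash
cat > hole.py <<'E'
from h import *
import sys
# hole tilt of a seated axle; argv x y of the station
im,d,p=shot("wrist",sys.argv[3] if len(sys.argv)>3 else None); s=bot.sense()
print(s["time_s"],p[0],np.degrees(np.arctan2(p[1][1,0],p[1][0,0])))
c=np.array([float(sys.argv[1]),float(sys.argv[2])])
ax=np.array([-.0424,.9991]); nx=np.array([.9991,.0424])
gr=cv2.cvtColor(im,cv2.COLOR_RGB2GRAY)
# rectify: sample the cylinder surface by angle a (from up, + toward +x) and length l
L=np.arange(-.03,.0301,.0005); A=np.arange(-70,71,1.)
a,l=np.meshgrid(np.radians(A),L)
X=np.c_[(c+np.outer(l.ravel(),ax)+np.outer(.012*np.sin(a.ravel()),nx)),.06+.012*np.cos(a.ravel())]
q=uv("wrist",X,p).astype(np.float32).reshape(*a.shape,2)
S=cv2.remap(gr,q[...,0],q[...,1],cv2.INTER_LINEAR)
S=S.astype(float); D=S-np.median(S,0)
m=(D<-35).astype(np.uint8); n,Lb,st,ce=cv2.connectedComponentsWithStats(m)
for k in np.argsort(-st[1:,4])[:3]+1 if n>1 else []: print("hole angle %.1f at l %.4f area %d"%(A[0]+ce[k,0],L[0]+.0005*ce[k,1],st[k,4]))
if len(sys.argv)>4: cv2.imwrite("pics/"+sys.argv[4],cv2.resize(S.astype(np.uint8),None,fx=4,fy=4))
# edges of the axle in the picture near mid-length, as check of c
W=cloud("wrist",d,p); r=(W[...,:2]-c); t=r@ax; b=r@nx
g=(abs(t)<.02)&(abs(b)<.02)&(W[...,2]>.062)&(W[...,2]<.08); print("axle b range",np.percentile(b[g],[2,98]),"top z",np.percentile(W[g][:,2],95))
E
python3 hole.py .6237 -.2193 w7.png
```

```text
18.1667 [ 0.6271 -0.2738  0.1344] 92.49206297814665
hole angle -0.8 at l -0.0020 area 383
hole angle 68.0 at l -0.0209 area 54
hole angle 67.3 at l 0.0293 area 25
axle b range [-0.0111  0.0104] top z 0.07228572625693548
```

Hole 1 is upright (-0.8°). Next is the axle at (0.4685, -0.181).

Request:
arm_command --motion '[[[0.06,0.01,-0.016,0,6.6],[0.06,0.02,-0.032,0,13.2],[0.06,0.03,-0.048,0,19.8],[0.06,0.04,-0.064,0,26.4],[0.06,0.05,-0.08,0,33],[0.06,0.06,-0.096,0,39.6],[0.06,0.07,-0.112,0,46.2],[0.06,0.08,-0.128,0,52.8],[0.06,0.09,-0.142,0,59.4],[0.06,0.1,-0.154,0,66]]]'

```text
time_s: 19.0
position: [0.4659, -0.175, 0.1303]
ee_rot: [0.974, 0.228, -0.001, -0.001]
contact_force: [0.3, 0.2, 0.8]
finger_gap: 0.0599
gripper_force: 0.0
```

Request:
arm_command --motion '[[[0.06,0,0,0.01,6.5],[0.06,0,0,0.02,13],[0.06,0,0,0.04,19.5],[0.06,0,0,0.055,25.6],[0.06,0,0,0.07,25.6],[0.06,0,0,0.08,25.6],[0.06,0,0,0.08,25.6],[0.06,0,0,0.08,25.6],[0.06,0,0,0.08,25.6],[0.06,0,0,0.08,25.6]]]'

```text
time_s: 19.83
position: [0.4683, -0.1768, 0.0524]
ee_rot: [1.0, 0.009, 0.001, 0.0]
contact_force: [-0.1, 0.3, 0.6]
finger_gap: 0.0602
gripper_force: 0.0
```

```bash
cat > tab.py <<'E'
from h import *
import sys
# axle on the table: where it lies in tool axes; argv approx x y
im,d,p=shot("wrist"); s=bot.sense()
yaw=np.degrees(np.arctan2(p[1][1,0],p[1][0,0]))
W=cloud("wrist",d,p); Z=W[...,2]
b=blob(W,(Z>0.013)&(Z<0.032),(float(sys.argv[1]),float(sys.argv[2]))); print(s["time_s"],p[0],yaw,b)
print("shift in tool axes",(np.r_[b[0],0.004]-p[0])@p[1],"roll",yaw-b[2])
E
python3 tab.py .4685 -.181
```

```text
19.8833 [ 0.4683 -0.1768  0.0524] 1.0468274947311023 (array([ 0.4683, -0.1813]), [0.024367755126953126, 0.10110631103515624], np.float32(0.3711853), np.float64(0.02102710530424646), 10647)
shift in tool axes [-0.0002  0.0045  0.0484] roll 0.6756421919967273
```

Request:
arm_command --motion '[[[0.06,0,0.0045,0.015,0.6],[0.05,0,0.0045,0.03,0.6],[0.04,0,0.0045,0.042,0.6],[0.035,0,0.0045,0.0465,0.6],[0.035,0,0.0045,0.0465,0.6],[0.015,0,0.0045,0.0465,0.6],[0.015,0,0.0045,0.0465,0.6],[0.015,0,0.0045,0.0465,0.6],[0.015,0,0.0045,0.0465,0.6],[0.015,0,0.0045,0.0465,0.6]]]' --newtons 60

```text
time_s: 20.72
position: [0.468, -0.1811, 0.0053]
ee_rot: [1.0, 0.004, 0.0, 0.0]
contact_force: [-0.2, 0.1, 0.4]
finger_gap: 0.0218
gripper_force: 59.2
```

Request:
arm_command --motion '[[[0.015,0,0,-0.02,0],[0.015,0,0,-0.04,0],[0.015,0,0,-0.07,-5],[0.015,0,0,-0.1,-11],[0.015,0,0,-0.12,-18],[0.015,0,0,-0.13,-25],[0.015,0,0,-0.13,-32],[0.015,0,0,-0.13,-40],[0.015,0,0,-0.13,-40],[0.015,0,0,-0.13,-40]]]'

```text
time_s: 21.55
position: [0.4675, -0.1809, 0.1348]
ee_rot: [0.939, 0.344, -0.0, -0.0]
contact_force: [0.7, 0.2, -1.3]
finger_gap: 0.0219
gripper_force: 59.2
```

```bash
cat > held.py <<'E'
from h import *
import sys
# held axle in tool axes and move to station argv x y
im,d,p=shot("wrist"); s=bot.sense(); print(s["time_s"],p[0],s["finger_gap"],s["joint_positions"][[0,5]])
yaw=np.degrees(np.arctan2(p[1][1,0],p[1][0,0]))
Wt=(cloud("wrist",d,p)-p[0])@p[1]
m=(d>0)&(Wt[...,2]<0.0)&(Wt[...,2]>-0.02)&(abs(Wt[...,1])<.009)&(abs(Wt[...,0])<.07)
P=Wt[m]; x0=(P[:,0].min()+P[:,0].max())/2; print("mid",x0,"ends",P[:,0].min(),P[:,0].max(),"top",np.percentile(P[:,2],5))
c=np.array([float(sys.argv[1]),float(sys.argv[2])])-x0*np.array([-.0424,.9991])
print("go",(np.r_[c,p[0][2]]-p[0])@p[1],"roll",yaw-92.43,"down to seat",p[0][2]-.060-(np.percentile(P[:,2],5)+.012))
E
python3 held.py .6197 -.1106
```

```text
21.6 [ 0.4675 -0.1809  0.1348] 0.02191787959406449 [-0.4716  0.3977]
mid 0.00032421080669085833 ends -0.05029084733751439 0.05093926895089611 top -0.017743588272836834
go [ 0.1614  0.045  -0.    ] roll -52.14859460051485 down to seat 0.08053339902640377
```

Request:
arm_command --motion '[[[0.015,0.022,0.007,0,-6.6],[0.015,0.044,0.014,0,-13.2],[0.015,0.066,0.021,0,-19.8],[0.015,0.088,0.028,0,-26.4],[0.015,0.11,0.035,0,-33],[0.015,0.132,0.042,0,-39.6],[0.015,0.155,0.049,0,-46.2],[0.015,0.1733,0.0542,0,-52.1],[0.015,0.1733,0.0542,0.02,-52.1],[0.015,0.1733,0.0542,0.03,-52.1]]]'

```text
time_s: 22.43
position: [0.635, -0.1091, 0.103]
ee_rot: [0.692, 0.722, -0.0, -0.0]
contact_force: [-0.5, 1.0, -2.6]
finger_gap: 0.0214
gripper_force: 59.2
```

Request:
arm_command --motion '[[[0.015,0,0,0.01,0],[0.015,0,0,0.02,0],[0.015,0,0,0.028,0],[0.015,0,0,0.032,0],[0.015,0,0,0.034,0],[0.015,0,0,0.035,0],[0.015,0,0,0.035,0],[0.015,0,0,0.035,0],[0.015,0,0,0.035,0],[0.015,0,0,0.035,0]]]'

```text
time_s: 23.27
position: [0.635, -0.11, 0.0704]
ee_rot: [0.691, 0.722, 0.0, 0.0]
contact_force: [1.1, -0.6, -1.3]
finger_gap: 0.022
gripper_force: 59.2
```

Request:
arm_command --motion '[[[0.028,0,0,0,0],[0.028,0,0,0,0],[0.028,0,0,0,0],[0.028,0,-0.0015,0.0015,0],[0.028,0,-0.003,0.003,0],[0.028,0,-0.0045,0.0045,0],[0.028,0,-0.006,0.006,0],[0.028,0,-0.0075,0.0075,0],[0.028,0,-0.009,0.009,0],[0.028,0,-0.0105,0.0105,0]]]'

```text
time_s: 24.1
position: [0.6239, -0.1103, 0.059]
ee_rot: [0.691, 0.722, -0.0, -0.0]
contact_force: [-0.4, -0.1, -1.0]
finger_gap: 0.0281
gripper_force: 0.2
```

Request:
arm_command --motion '[[[0.028,0,-0.0015,0.0015,0],[0.028,0,-0.003,0.003,0],[0.028,0,-0.0045,0.0045,0],[0.028,0,-0.0045,0.0045,0],[0.045,0,-0.0045,0.0045,0],[0.045,0,-0.0045,0.0045,0],[0.045,0,-0.0045,-0.01,0],[0.045,0,-0.0045,-0.04,0],[0.045,-0.02,-0.0045,-0.07,0],[0.045,-0.05,-0.0045,-0.07,0]]]'

```text
time_s: 24.93
position: [0.6262, -0.1598, 0.1385]
ee_rot: [0.69, 0.724, 0.003, 0.005]
contact_force: [2.0, -1.1, 1.5]
finger_gap: 0.0448
gripper_force: 0.0
```

```bash
python3 hole.py .6192 -.110 w8.png
```

```text
24.9833 [ 0.6262 -0.1598  0.1385] 92.72438066862661
hole angle -9.2 at l -0.0035 area 341
axle b range [-0.011   0.0102] top z 0.0723087392238055
```

Request:
arm_command --motion '[[[0.045,0.03,0,0,0],[0.045,0.05,0,0,0],[0.045,0.05,0,0.02,0],[0.045,0.05,0,0.045,0],[0.045,0.05,0,0.065,0],[0.04,0.05,0,0.0725,0],[0.015,0.05,0,0.0725,0],[0.015,0.05,0,0.0725,0],[0.015,0.05,0,0.0725,0],[0.015,0.05,0,0.0725,0]]]' --newtons 40

```text
time_s: 25.82
position: [0.6208, -0.1109, 0.0587]
ee_rot: [0.691, 0.722, 0.001, 0.001]
contact_force: [0.9, 0.1, -0.5]
finger_gap: 0.0217
gripper_force: 39.8
```

Request:
arm_command --motion '[[[0.015,0,0,-0.004,0],[0.015,0,0,-0.006,0],[0.015,0,-0.001,-0.006,0],[0.015,0,-0.0017,-0.006,0],[0.015,0,-0.0017,-0.004,0],[0.015,0,-0.0017,-0.002,0],[0.015,0,-0.0017,-0.002,0],[0.028,0,-0.0017,-0.002,0],[0.028,0,-0.0017,-0.002,0],[0.028,0,-0.0017,-0.002,0]]]'

```text
time_s: 26.65
position: [0.618, -0.1106, 0.0588]
ee_rot: [0.691, 0.723, -0.0, -0.0]
contact_force: [0.1, 0.7, -0.7]
finger_gap: 0.028
gripper_force: 0.0
```

Request:
arm_command --motion '[[[0.028,0,0.001,0.001,0],[0.028,0,0.0017,0.002,0],[0.028,0,0.0017,0.002,0],[0.045,0,0.0017,0.002,0],[0.045,0,0.0017,0.002,0],[0.045,0,0.0017,-0.02,0],[0.045,0,0.0017,-0.05,0],[0.045,-0.03,0.0017,-0.07,0],[0.045,-0.05,0.0017,-0.07,0],[0.045,-0.05,0.0017,-0.07,0]]]'

```text
time_s: 27.48
position: [0.6233, -0.1645, 0.1317]
ee_rot: [0.692, 0.722, 0.0, 0.003]
contact_force: [0.3, -0.7, -0.9]
finger_gap: 0.0453
gripper_force: 0.0
```

```bash
python3 hole.py .6192 -.110 w9.png
```

```text
27.5333 [ 0.6233 -0.1645  0.1317] 92.39825341551402
hole angle 2.9 at l 0.0003 area 387
hole angle 70.0 at l -0.0205 area 7
hole angle 69.1 at l 0.0296 area 7
axle b range [-0.011   0.0108] top z 0.07229943744875113
```

Hole 2 is within about 3°. Next is the axle at (0.458, -0.054).

Request:
arm_command --motion '[[[0.06,0.012,-0.016,0,6.6],[0.06,0.024,-0.032,0,13.2],[0.06,0.036,-0.048,0,19.8],[0.06,0.048,-0.064,0,26.4],[0.06,0.06,-0.08,0,33],[0.06,0.072,-0.096,0,39.6],[0.06,0.084,-0.112,0,46.2],[0.06,0.096,-0.13,0,52.8],[0.06,0.106,-0.147,0,59.4],[0.06,0.115,-0.16,0,66]]]'

```text
time_s: 28.37
position: [0.4549, -0.0511, 0.1276]
ee_rot: [0.974, 0.227, -0.001, -0.001]
contact_force: [0.1, -0.3, 0.2]
finger_gap: 0.0596
gripper_force: 0.0
```

Request:
arm_command --motion '[[[0.06,0,0,0.01,6.5],[0.06,0,0,0.02,12.6],[0.06,0,0,0.04,12.6],[0.06,0,0,0.055,12.6],[0.06,0,0,0.07,12.6],[0.06,0,0,0.078,12.6],[0.06,0,0,0.078,12.6],[0.06,0,0,0.078,12.6],[0.06,0,0,0.078,12.6],[0.06,0,0,0.078,12.6]]]'

```text
time_s: 29.2
position: [0.4578, -0.0527, 0.0519]
ee_rot: [0.993, 0.121, 0.001, 0.0]
contact_force: [-0.1, 0.0, 0.3]
finger_gap: 0.0599
gripper_force: 0.0
```

```bash
python3 tab.py .4581 -.0539
```

```text
29.25 [ 0.4578 -0.0527  0.0519] 13.929984616140386 (array([ 0.4575, -0.0537]), [0.023998855590820312, 0.10077245483398438], np.float32(13.1352005), np.float64(0.02101727680053297), 10665)
shift in tool axes [-0.0007  0.0009  0.0479] roll 0.7947841156521047
```

Request:
arm_command --motion '[[[0.06,-0.001,0.001,0.015,0.8],[0.05,-0.001,0.001,0.03,0.8],[0.04,-0.001,0.001,0.042,0.8],[0.035,-0.001,0.001,0.046,0.8],[0.035,-0.001,0.001,0.046,0.8],[0.015,-0.001,0.001,0.046,0.8],[0.015,-0.001,0.001,0.046,0.8],[0.015,-0.001,0.001,0.046,0.8],[0.015,-0.001,0.001,0.046,0.8],[0.015,-0.001,0.001,0.046,0.8]]]' --newtons 60

```text
time_s: 30.08
position: [0.457, -0.054, 0.0057]
ee_rot: [0.993, 0.114, 0.001, 0.0]
contact_force: [-0.6, 0.0, 5.0]
finger_gap: 0.0221
gripper_force: 59.4
```

Request:
arm_command --motion '[[[0.015,0,0,-0.02,0],[0.015,0,0,-0.04,0],[0.015,0,0,-0.07,-5],[0.015,0,0,-0.1,-11],[0.015,0,0,-0.12,-18],[0.015,0,0,-0.13,-25],[0.015,0,0,-0.13,-30],[0.015,0,0,-0.13,-30],[0.015,0,0,-0.13,-30],[0.015,0,0,-0.13,-30]]]'

```text
time_s: 30.92
position: [0.4557, -0.0537, 0.1341]
ee_rot: [0.931, 0.366, -0.001, -0.0]
contact_force: [0.1, 0.6, -1.3]
finger_gap: 0.0218
gripper_force: 59.3
```

```bash
sed -i 's/^c=.*x0\*np.*/off=.014\nc=np.array([float(sys.argv[1]),float(sys.argv[2])])-x0*np.array([-.0424,.9991])+off*np.array([.9991,.0424])/' held.py; python3 held.py .6151 -.0015
```

```text
30.9667 [ 0.4557 -0.0537  0.1341] 0.021789424096006895 [-0.2292  0.5915]
mid 0.0007091153022433551 ends -0.049760180470185794 0.051178411074672504 top -0.017333199050301517
go [ 0.1625  0.08   -0.0002] roll -49.48495177028247 down to seat 0.07939075279121113
```

Request:
arm_command --motion '[[[0.015,0.02,0.01,0,-6.5],[0.015,0.04,0.02,0,-13],[0.015,0.06,0.03,0,-19.5],[0.015,0.08,0.04,0,-26],[0.015,0.1,0.05,0,-32.5],[0.015,0.125,0.06,0,-39],[0.015,0.145,0.07,0,-45.5],[0.015,0.1625,0.08,0,-49.5],[0.015,0.1625,0.08,0.02,-49.5],[0.015,0.1625,0.08,0.03,-49.5]]]'

```text
time_s: 31.8
position: [0.6295, -0.0008, 0.1025]
ee_rot: [0.691, 0.723, -0.001, -0.001]
contact_force: [-0.5, -0.0, -1.6]
finger_gap: 0.0211
gripper_force: 59.3
```

Request:
arm_command --motion '[[[0.015,0,0,0.01,0],[0.015,0,0,0.02,0],[0.015,0,0,0.028,0],[0.015,0,0,0.032,0],[0.015,0,0,0.034,0],[0.015,0,0,0.0345,0],[0.015,0,0,0.0345,0],[0.015,0,0,0.0345,0],[0.015,0,0,0.0345,0],[0.015,0,0,0.0345,0]]]'

```text
time_s: 32.63
position: [0.6299, -0.0012, 0.0709]
ee_rot: [0.691, 0.723, 0.0, 0.0]
contact_force: [0.3, 0.7, -0.9]
finger_gap: 0.0216
gripper_force: 59.3
```

Request:
arm_command --motion '[[[0.015,0,-0.0004,0.001,0],[0.015,0,-0.0004,0.001,0],[0.028,0,-0.0004,0.001,0],[0.028,0,-0.0004,0.001,0],[0.028,0,-0.002,0.0025,0],[0.028,0,-0.0035,0.004,0],[0.028,0,-0.005,0.0055,0],[0.028,0,-0.0065,0.007,0],[0.028,0,-0.008,0.0085,0],[0.028,0,-0.0095,0.01,0]]]'

```text
time_s: 33.47
position: [0.6198, -0.0016, 0.0601]
ee_rot: [0.691, 0.723, -0.0, -0.0]
contact_force: [-1.1, 0.6, -0.4]
finger_gap: 0.0279
gripper_force: 0.2
```

Request:
arm_command --motion '[[[0.028,0,-0.0015,0.0015,0],[0.028,0,-0.003,0.003,0],[0.028,0,-0.0045,0.0045,0],[0.028,0,-0.005,0.0045,0],[0.045,0,-0.005,0.0045,0],[0.045,0,-0.005,0.0045,0],[0.045,0,-0.005,-0.01,0],[0.045,0,-0.005,-0.04,0],[0.045,-0.02,-0.005,-0.07,0],[0.045,-0.05,-0.005,-0.07,0]]]'

```text
time_s: 34.3
position: [0.6214, -0.0505, 0.138]
ee_rot: [0.689, 0.724, 0.003, 0.004]
contact_force: [1.1, -0.9, 0.3]
finger_gap: 0.0452
gripper_force: 0.0
```

```bash
python3 hole.py .6146 -.0015 w10.png
```

```text
34.35 [ 0.6214 -0.0505  0.138 ] 92.82253424724244
hole angle 3.8 at l -0.0027 area 344
axle b range [-0.0108  0.0108] top z 0.07234968066481297
```

Request:
arm_command --motion '[[[0.06,0.013,-0.017,0,6.6],[0.06,0.026,-0.034,0,13.2],[0.06,0.039,-0.051,0,19.8],[0.06,0.052,-0.068,0,26.4],[0.06,0.065,-0.085,0,33],[0.06,0.078,-0.102,0,39.6],[0.06,0.091,-0.12,0,46.2],[0.06,0.104,-0.138,0,52.8],[0.06,0.116,-0.155,0,59.4],[0.06,0.126,-0.171,0,66]]]'

```text
time_s: 35.18
position: [0.4397, 0.0669, 0.1301]
ee_rot: [0.974, 0.227, -0.0, -0.0]
contact_force: [-0.5, -0.1, 0.4]
finger_gap: 0.0603
gripper_force: 0.0
```

Request:
arm_command --motion '[[[0.06,0,0,0.01,6.5],[0.06,0,0,0.02,12],[0.06,0,0,0.03,12],[0.06,0,0,0.04,12],[0.06,0,0,0.04,12],[0.06,0,0,0.04,12],[0.06,0,0,0.04,12],[0.06,0,0,0.04,12],[0.06,0,0,0.04,12],[0.06,0,0,0.04,12]]]'

```text
time_s: 36.02
position: [0.4412, 0.0662, 0.0908]
ee_rot: [0.992, 0.127, 0.0, 0.0]
contact_force: [-0.6, -0.3, 0.3]
finger_gap: 0.06
gripper_force: 0.0
```

```bash
python3 tab.py .441 .068
```

```text
36.0667 [0.4412 0.0662 0.0908] 14.637387950758558 (array([0.4352, 0.0638]), [0.024467645263671876, 0.10121090698242187], np.float32(10.981033), np.float64(0.020999392105772306), 7546)
shift in tool axes [-0.0065  0.0008  0.0868] roll 3.656354625563246
```

Request:
arm_command --motion '[[[0.06,-0.0065,0.001,0.02,3.6],[0.055,-0.0065,0.001,0.045,3.6],[0.045,-0.0065,0.001,0.07,3.6],[0.04,-0.0065,0.001,0.081,3.6],[0.035,-0.0065,0.001,0.0848,3.6],[0.035,-0.0065,0.001,0.0848,3.6],[0.015,-0.0065,0.001,0.0848,3.6],[0.015,-0.0065,0.001,0.0848,3.6],[0.015,-0.0065,0.001,0.0848,3.6],[0.015,-0.0065,0.001,0.0848,3.6]]]' --newtons 60

```text
time_s: 36.9
position: [0.4359, 0.0637, 0.0068]
ee_rot: [0.995, 0.096, 0.001, 0.0]
contact_force: [-0.4, 0.4, 4.3]
finger_gap: 0.0222
gripper_force: 59.5
```

Request:
arm_command --motion '[[[0.015,0,0,-0.02,0],[0.015,0,0,-0.04,0],[0.015,0,0,-0.07,-5],[0.015,0,0,-0.1,-11],[0.015,0,0,-0.12,-18],[0.015,0,0,-0.13,-25],[0.015,0,0,-0.13,-30],[0.015,0,0,-0.13,-30],[0.015,0,0,-0.13,-30],[0.015,0,0,-0.13,-30]]]'

```text
time_s: 37.73
position: [0.4342, 0.0636, 0.135]
ee_rot: [0.937, 0.349, -0.0, -0.0]
contact_force: [-0.4, 0.1, -1.1]
finger_gap: 0.0217
gripper_force: 59.3
```

```bash
python3 held.py .6103 .1078
```

```text
37.7833 [0.4342 0.0636 0.135 ] 0.022075584827089587 [0.0286 0.886 ]
mid -0.0004041645606123294 ends -0.05122439248827012 0.05041606336704546 top -0.016233307718683445
go [ 0.1733  0.0901 -0.0002] roll -51.587603062452985 down to seat 0.0792232100011297
```

Request:
arm_command --motion '[[[0.015,0.022,0.011,0,-6.5],[0.015,0.044,0.022,0,-13],[0.015,0.066,0.033,0,-19.5],[0.015,0.088,0.045,0,-26],[0.015,0.11,0.056,0,-32.5],[0.015,0.132,0.068,0,-39],[0.015,0.155,0.08,0,-45.5],[0.015,0.1733,0.09,0,-51.6],[0.015,0.1733,0.09,0.02,-51.6],[0.015,0.1733,0.09,0.03,-51.6]]]'

```text
time_s: 38.62
position: [0.6246, 0.1096, 0.1031]
ee_rot: [0.691, 0.723, -0.001, -0.001]
contact_force: [-1.2, 0.3, -3.0]
finger_gap: 0.0219
gripper_force: 59.4
```

Request:
arm_command --motion '[[[0.015,0,0,0.01,0],[0.015,0,0,0.02,0],[0.015,0,0,0.028,0],[0.015,0,0,0.032,0],[0.015,0,0,0.034,0],[0.015,0,0,0.034,0],[0.015,0,0,0.034,0],[0.015,0,0,0.034,0],[0.015,0,0,0.034,0],[0.015,0,0,0.034,0]]]'

```text
time_s: 39.45
position: [0.6249, 0.1095, 0.0722]
ee_rot: [0.691, 0.723, 0.0, 0.0]
contact_force: [0.3, 0.4, -1.5]
finger_gap: 0.0219
gripper_force: 59.4
```

Request:
arm_command --motion '[[[0.015,0,0,0.001,0],[0.015,0,0,0.001,0],[0.028,0,0,0.001,0],[0.028,0,0,0.001,0],[0.028,0,-0.0015,0.0025,0],[0.028,0,-0.003,0.004,0],[0.028,0,-0.0045,0.0055,0],[0.028,0,-0.006,0.007,0],[0.028,0,-0.0075,0.0085,0],[0.028,0,-0.009,0.01,0]]]'

```text
time_s: 40.28
position: [0.6153, 0.1091, 0.0613]
ee_rot: [0.691, 0.723, -0.0, -0.0]
contact_force: [-1.1, -0.3, -0.7]
finger_gap: 0.0279
gripper_force: 0.3
```

Request:
arm_command --motion '[[[0.028,0,-0.0015,0.0015,0],[0.028,0,-0.003,0.003,0],[0.028,0,-0.0045,0.0045,0],[0.028,0,-0.0055,0.005,0],[0.045,0,-0.0055,0.005,0],[0.045,0,-0.0055,0.005,0],[0.045,0,-0.0055,-0.01,0],[0.045,0,-0.0055,-0.04,0],[0.045,0,-0.0055,-0.07,0],[0.045,-0.03,-0.0055,-0.08,0]]]'

```text
time_s: 41.12
position: [0.6137, 0.0829, 0.147]
ee_rot: [0.689, 0.724, 0.003, 0.002]
contact_force: [1.1, -0.8, 1.1]
finger_gap: 0.045
gripper_force: 0.0
```

Request:
arm_command --motion '[[[0.045,-0.03,0,-0.03,0],[0.045,-0.06,0,-0.06,0],[0.045,-0.09,0,-0.08,0],[0.045,-0.12,0,-0.08,0],[0.045,-0.14,0,-0.08,0],[0.045,-0.14,0,-0.08,0],[0.045,-0.14,0,-0.08,0],[0.045,-0.14,0,-0.08,0],[0.045,-0.14,0,-0.08,0],[0.045,-0.14,0,-0.08,0]]]'

```text
time_s: 41.95
position: [0.6177, -0.0598, 0.2213]
ee_rot: [0.69, 0.724, -0.0, -0.0]
contact_force: [0.4, 1.3, 0.8]
finger_gap: 0.0451
gripper_force: 0.0
```

```bash
i=0; for c in ".6241 -.2193" ".6196 -.110" ".6150 -.0015" ".6104 .1078"; do i=$((i+1)); python3 hole.py $c all$i.png; done
```

```text
42.0 [ 0.6177 -0.0598  0.2213] 92.70767219097111
hole angle -1.2 at l -0.0024 area 410
axle b range [-0.0117  0.0102] top z 0.07221528867553671
42.05 [ 0.6178 -0.0598  0.2213] 92.71094055431774
hole angle 2.5 at l -0.0002 area 404
axle b range [-0.0111  0.0106] top z 0.07230129358095083
42.1 [ 0.6178 -0.06    0.2214] 92.70361175925224
hole angle 2.0 at l 0.0008 area 391
axle b range [-0.0112  0.0106] top z 0.0723776408035944
42.15 [ 0.6178 -0.0601  0.2214] 92.69363506811537Traceback (most recent call last):
  File "hole.py", line 21, in <module>
    g=(abs(t)<.02)&(abs(b)<.02)&(W[...,2]>.062)&(W[...,2]<.08); print("axle b range",np.percentile(b[g],[2,98]),"top z",np.percentile(W[g][:,2],95))
                                                                                     ~~~~~~~~~~~~~^^^^^^^^^^^^^
    return _quantile_unchecked(
        a, q, axis, out, overwrite_input, method, keepdims, weights)
    return _ureduce(a,
                    func=_quantile_ureduce_func,
    ...<5 lines>...
                    overwrite_input=overwrite_input,
                    method=method)
    r = func(a, **kwargs)
    result = _quantile(arr,
                       quantiles=q,
    ...<2 lines>...
                       out=out,
                       weights=wgt)
    slices_having_nans = np.isnan(arr[-1, ...])
                                  ~~~^^^^^^^^^
IndexError: index -1 is out of bounds for axis 0 with size 0
```

View pics/all4.png

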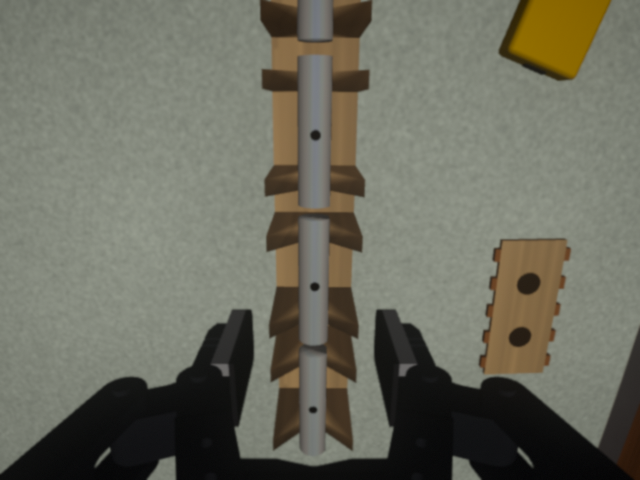

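The view shows stations 1–3 (hole px (313,409), (315,287), (315,135)), all upright within about 3°. Station 4 is out of view, so I move over to check it.

Request:
arm_command --motion '[[[0.045,0.03,0,0,0],[0.045,0.06,0,0,0],[0.045,0.09,0,0,0],[0.045,0.11,0,0,0],[0.045,0.11,0,0,0],[0.045,0.11,0,0,0],[0.045,0.11,0,0,0],[0.045,0.11,0,0,0],[0.045,0.11,0,0,0],[0.045,0.11,0,0,0]]]'

```text
time_s: 42.98
position: [0.6129, 0.048, 0.2215]
ee_rot: [0.691, 0.723, -0.0, 0.0]
contact_force: [-0.1, -0.5, -0.3]
finger_gap: 0.0453
gripper_force: 0.0
```

```bash
python3 hole.py .6104 .1078 s4.png; python3 hole.py .6150 -.0015
```

```text
43.0333 [0.6129 0.048  0.2215] 92.55220834786196
hole angle 1.4 at l 0.0016 area 378
axle b range [-0.0109  0.0106] top z 0.07249073827346887
43.0833 [0.6129 0.0481 0.2215] 92.55682522780509
hole angle 2.4 at l 0.0008 area 396
axle b range [-0.0109  0.0105] top z 0.072392914748209
```

All four holes are upright within a few degrees. Now the cap.

Request:
arm_command --motion '[[[0.08,0.026,0.002,-0.01,6.6],[0.08,0.052,0.004,-0.02,13.2],[0.08,0.078,0.006,-0.02,19.8],[0.08,0.104,0.008,-0.02,26.4],[0.08,0.13,0.01,-0.02,33],[0.08,0.156,0.012,-0.02,39.6],[0.08,0.182,0.014,-0.02,46.2],[0.08,0.208,0.016,-0.02,52.8],[0.08,0.235,0.0175,-0.02,59.4],[0.08,0.261,0.0185,-0.02,66]]]'

```text
time_s: 43.92
position: [0.6194, 0.3115, 0.2414]
ee_rot: [0.974, 0.227, -0.0, -0.0]
contact_force: [0.2, -0.0, -0.2]
finger_gap: 0.08
gripper_force: 0.0
```

Request:
arm_command --motion '[[[0.08,0,0,0,6.6],[0.08,0,0,0,13.2],[0.08,0,0,0,19.8],[0.08,0,0,0,26.5],[0.08,0,0,0,26.5],[0.08,0,0,0,26.5],[0.08,0,0,0,26.5],[0.08,0,0,0,26.5],[0.08,0,0,0,26.5],[0.08,0,0,0,26.5]]]'

```text
time_s: 44.75
position: [0.6193, 0.3104, 0.2415]
ee_rot: [1.0, 0.002, 0.0, -0.0]
contact_force: [-0.2, 0.8, 0.8]
finger_gap: 0.0804
gripper_force: 0.0
```

```bash
python3 - <<'E'
from h import *
im,d,p=shot("wrist","cap1.png"); s=bot.sense(); print(p,s["joint_positions"],s["time_s"])
W=cloud("wrist",d,p); Z=W[...,2]
m=(Z>.112)&(Z<.122)&(np.hypot(W[...,0]-.62,W[...,1]-.316)<.05)
n,L,st,ce=cv2.connectedComponentsWithStats(m.astype(np.uint8)); k=1+np.argmax(st[1:,4]); P=W[L==k]
print(cv2.minEnclosingCircle((P[:,:2]*1e3).astype(np.float32)),np.median(P[:,2]),len(P))
m=(Z>.013)&(Z<.0145+.003)&(np.hypot(W[...,0]-.47,W[...,1]-.296)<.09)
P=W[m];print("tray rim",len(P),P.min(0) if len(P) else 0,P.max(0) if len(P) else 0, cv2.minAreaRect((P[:,:2]*1e3).astype(np.float32)) if len(P) else 0)
for q in ("cap","tray_in"):
    for r in cams.look_for("wrist",q)[:3]: print(q,r["conf"],towld("wrist",r["location"],p))
E
```

```text
(array([0.6193, 0.3104, 0.2415]), array([[ 1.    ,  0.0032,  0.0001],
       [ 0.0032, -1.    ,  0.    ],
       [ 0.0001, -0.    , -1.    ]])) [0.3906 0.3795 1.1787 0.0001 1.5834 1.9585] 44.8
((617.1926879882812, 323.5197448730469), 23.425506591796875) 0.11674284849241558 3708
tray rim 15 [0.4089 0.2421 0.013 ] [0.5151 0.3502 0.014 ] ((462.1046142578125, 295.95294189453125), (106.56230163574219, 107.47516632080078), 0.7318904399871826)
cap 0.84 [[0.6206 0.3202 0.1168]]
cap 0.62 [[0.6197 0.0941 0.0288]]
tray_in 0.58 [[0.4632 0.2943 0.0063]]
```

View pics/cap1.png

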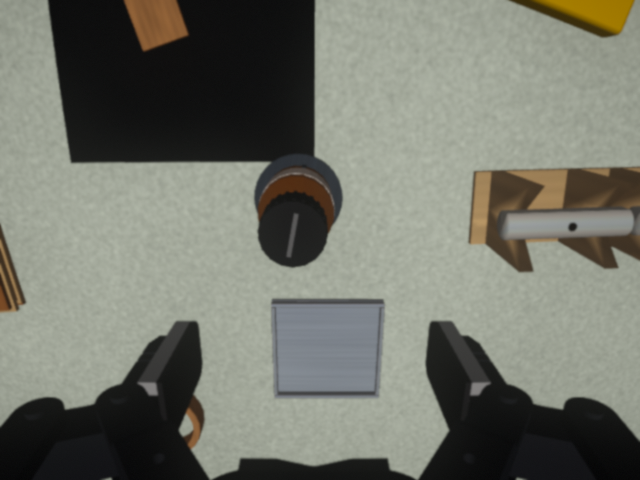

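The cap is at px (293,229), centre (0.617, 0.3235), and its top at 0.117 m fits. The tray is at px (328,348), centre (0.462, 0.296). I go down around the cap and grip.

Request:
arm_command --motion '[[[0.08,-0.002,-0.013,0.02,0],[0.08,-0.002,-0.013,0.05,0],[0.08,-0.002,-0.013,0.08,0],[0.08,-0.002,-0.013,0.11,0],[0.08,-0.002,-0.013,0.135,0],[0.075,-0.002,-0.013,0.147,0],[0.07,-0.002,-0.013,0.1515,0],[0.07,-0.002,-0.013,0.1515,0],[0.065,-0.002,-0.013,0.1515,0],[0.06,-0.002,-0.013,0.1515,0]]]'

```text
time_s: 45.73
position: [0.6188, 0.3242, 0.0928]
ee_rot: [1.0, 0.001, 0.002, -0.001]
contact_force: [-0.1, 0.3, 1.1]
finger_gap: 0.0602
gripper_force: 0.0
```

Request:
arm_command --motion '[[[0.035,0,0,0,0],[0.035,0,0,0,0],[0.035,0,0,0,0],[0.035,0,0,0,0],[0.035,0,0,0,0],[0.035,0,0,0,0],[0.035,0,0,0,0],[0.035,0,0,0,0],[0.035,0,0,0,0],[0.035,0,0,0,0]]]' --newtons 80

```text
time_s: 46.57
position: [0.6186, 0.3241, 0.092]
ee_rot: [1.0, 0.001, 0.002, -0.001]
contact_force: [1.2, 0.9, 5.7]
finger_gap: 0.0441
gripper_force: 80.6
```

Request:
arm_command --motion '[[[0.035,0,0,0.002,0],[0.035,0,0,0.004,0],[0.035,0,0,0.006,0],[0.035,0,0,0.008,0],[0.035,0,0,0.008,0],[0.035,0,0,0.008,0],[0.035,0,0,0.008,0],[0.035,0,0,0.008,0],[0.035,0,0,0.008,0],[0.035,0,0,0.008,0]]]'

```text
time_s: 47.4
position: [0.6187, 0.3242, 0.0856]
ee_rot: [1.0, 0.001, 0.002, -0.001]
contact_force: [-4.6, -1.0, 15.1]
finger_gap: 0.0445
gripper_force: 81.5
```

Request:
arm_command --motion '[[[0.035,0,0,0.001,0],[0.035,0,0,0.002,-5],[0.035,0,0,0.002,-11],[0.035,0,0,0.002,-17],[0.035,0,0,0.002,-23],[0.035,0,0,0.002,-30],[0.035,0,0,0.002,-37],[0.035,0,0,0.002,-44],[0.035,0,0,0.002,-51],[0.035,0,0,0.002,-58]]]'

```text
time_s: 48.23
position: [0.6188, 0.326, 0.0855]
ee_rot: [0.872, 0.489, 0.003, -0.001]
contact_force: [-7.0, 2.2, 22.8]
finger_gap: 0.0448
gripper_force: 82.6
```

Request:
arm_command --motion '[[[0.035,0,0,0,-6],[0.035,0,0,0,-12],[0.035,0,0,0,-18],[0.035,0,0,0,-24],[0.035,0,0,0,-30],[0.035,0,0,0,-34],[0.035,0,0,0,-37],[0.035,0,0,0,-37],[0.035,0,0,0,-37],[0.035,0,0,0,-37]]]'

```text
time_s: 49.07
position: [0.6192, 0.3259, 0.0857]
ee_rot: [0.674, 0.738, 0.004, 0.001]
contact_force: [-6.8, 3.3, 21.3]
finger_gap: 0.0441
gripper_force: 82.4
```

```bash
python3 - <<'E'
from h import *
im,d,p=shot("wrist","cap2.png"); s=bot.sense(); print(p[0],s["joint_positions"],s["contact_force"],s["wrist_torque"],s["finger_gap"])
print(np.degrees(np.arctan2(p[1][1,0],p[1][0,0])))
E
```

```text
[0.6192 0.3259 0.0857] [0.4103 0.4884 1.3266 0.0018 1.3194 0.3196] [-6.0622  2.6042 21.0592] [0.4052 1.2753 0.0644] 0.04419752864899515
95.17372038437465
```

View pics/cap2.png

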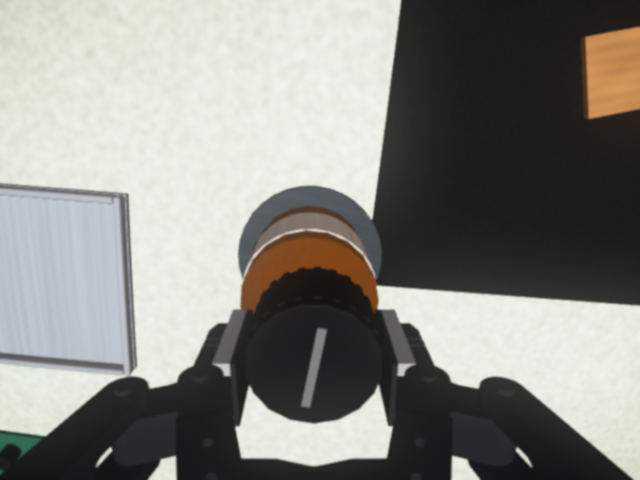

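The marker stripe (px (314,367)) turned with the gripper, so the cap is about 95° past locked. I try lifting gently.

Request:
arm_command --motion '[[[0.035,0,0,-0.002,0],[0.035,0,0,-0.004,0],[0.035,0,0,-0.006,0],[0.035,0,0,-0.008,0],[0.035,0,0,-0.01,0],[0.035,0,0,-0.012,0],[0.035,0,0,-0.0135,0],[0.035,0,0,-0.0135,0],[0.035,0,0,-0.0135,0],[0.035,0,0,-0.0135,0]]]'

```text
time_s: 49.95
position: [0.6179, 0.3245, 0.0942]
ee_rot: [0.675, 0.738, 0.001, 0.0]
contact_force: [2.3, 5.6, 2.0]
finger_gap: 0.0444
gripper_force: 82.3
```

Request:
arm_command --motion '[[[0.035,0,0,-0.003,0],[0.035,0,0,-0.006,0],[0.035,0,0,-0.009,0],[0.035,0,0,-0.012,0],[0.035,0,0,-0.015,0],[0.035,0,0,-0.02,0],[0.035,0,0,-0.025,0],[0.035,0,0,-0.03,0],[0.035,0,0,-0.03,0],[0.035,0,0,-0.03,0]]]'

```text
time_s: 50.78
position: [0.6179, 0.3234, 0.1246]
ee_rot: [0.675, 0.738, 0.001, 0.0]
contact_force: [-0.9, 0.5, -1.4]
finger_gap: 0.0441
gripper_force: 82.6
```

Request:
arm_command --motion '[[[0.035,0,0,-0.02,0],[0.035,0,0,-0.04,0],[0.035,-0.002,-0.02,-0.045,0],[0.035,-0.004,-0.045,-0.045,0],[0.035,-0.006,-0.07,-0.045,0],[0.035,-0.008,-0.095,-0.045,0],[0.035,-0.01,-0.12,-0.045,0],[0.035,-0.012,-0.145,-0.045,0],[0.035,-0.013,-0.158,-0.045,0],[0.035,-0.013,-0.158,-0.045,0]]]'

```text
time_s: 51.62
position: [0.4587, 0.2961, 0.1682]
ee_rot: [0.674, 0.738, -0.001, -0.0]
contact_force: [-0.4, -0.1, -1.6]
finger_gap: 0.0445
gripper_force: 82.7
```

Request:
arm_command --motion '[[[0.035,0,0,0.02,0],[0.035,0,0,0.05,0],[0.035,0,0,0.08,0],[0.035,0,0,0.11,0],[0.035,0,0,0.13,0],[0.035,0,0,0.14,0],[0.035,0,0,0.147,0],[0.035,0,0,0.15,0],[0.035,0,0,0.15,0],[0.035,0,0,0.15,0]]]'

```text
time_s: 52.45
position: [0.4622, 0.297, 0.0199]
ee_rot: [0.675, 0.738, 0.001, 0.0]
contact_force: [0.3, 0.3, -0.1]
finger_gap: 0.0442
gripper_force: 82.6
```

Request:
arm_command --motion '[[[0.035,0,0,0.002,0],[0.035,0,0,0.004,0],[0.035,0,0,0.006,0],[0.035,0,0,0.007,0],[0.035,0,0,0.008,0],[0.035,0,0,0.0085,0],[0.035,0,0,0.0085,0],[0.035,0,0,0.0085,0],[0.035,0,0,0.0085,0],[0.035,0,0,0.0085,0]]]'

```text
time_s: 53.28
position: [0.4612, 0.2964, 0.0111]
ee_rot: [0.675, 0.738, -0.0, 0.0]
contact_force: [-4.3, -2.6, 11.5]
finger_gap: 0.0444
gripper_force: 83.8
```

Contact is at the expected height. I release and retreat, then check everything.

Request:
arm_command --motion '[[[0.055,0,0,0,0],[0.055,0,0,0,0],[0.055,0,0,0,0],[0.055,0,0,-0.01,0],[0.055,0,0,-0.03,0],[0.055,0,0,-0.06,0],[0.055,0,0,-0.1,0],[0.055,0,0,-0.14,0],[0.055,0,0,-0.18,0],[0.055,0,0,-0.21,0]]]'

```text
time_s: 54.12
position: [0.4617, 0.2968, 0.2248]
ee_rot: [0.675, 0.738, 0.002, 0.001]
contact_force: [0.7, -0.3, 1.2]
finger_gap: 0.055
gripper_force: 0.0
```

Request:
arm_command --motion '[[[0.055,-0.03,0.015,-0.01,0],[0.055,-0.06,0.03,-0.02,0],[0.055,-0.09,0.045,-0.03,0],[0.055,-0.12,0.06,-0.04,0],[0.055,-0.15,0.075,-0.05,0],[0.055,-0.18,0.09,-0.06,0],[0.055,-0.21,0.105,-0.06,0],[0.055,-0.24,0.12,-0.06,0],[0.055,-0.25,0.12,-0.06,0],[0.055,-0.25,0.12,-0.06,0]]]'

```text
time_s: 54.95
position: [0.6033, 0.0553, 0.2801]
ee_rot: [0.676, 0.737, -0.0, 0.0]
contact_force: [-0.0, 0.0, -0.3]
finger_gap: 0.0551
gripper_force: 0.0
```

```bash
sed -i 's/^g=.*/g=(abs(t)<.02)\&(abs(b)<.02)\&(W[...,2]>.062)\&(W[...,2]<.08); print("b",np.percentile(b[g],[2,98]) if g.any() else None)/' hole.py
python3 hole.py .6104 .1078 fin.png; python3 hole.py .6150 -.0015;python3 hole.py .6196 -.110; python3 hole.py .6241 -.2193
python3 - <<'E'
from h import *
for n in ("wrist","top"):
    im,d,p=shot(n,"fin_%s.png"%n); W=cloud(n,d,p); Z=W[...,2]
    m=(np.hypot(W[...,0]-.462,W[...,1]-.296)<.045)&(Z>.025)&(d>0); P=W[m]
    print(n,len(P),np.median(P,0) if len(P) else 0, np.percentile(P[:,2],[5,95]) if len(P) else 0)
E
```

```text
55.0 [0.6033 0.0553 0.2801] 94.92005010389376
hole angle 1.3 at l 0.0021 area 374
b [-0.011   0.0106]
55.05 [0.6028 0.0571 0.2801] 94.98896833531015
hole angle 2.2 at l 0.0012 area 395
b [-0.0112  0.0105]
55.1 [0.6025 0.0583 0.2802] 95.07679769698952
hole angle 3.0 at l -0.0138 area 413
b [-0.0114  0.0105]
55.15 [0.6024 0.059  0.2802] 95.141444166354
hole angle -0.5 at l -0.0176 area 7025
b [-0.0114  0.0104]
wrist 0 0 0
top 297 [0.4634 0.2927 0.0349] [0.0295 0.0384]
```

View pics/fin_wrist.png

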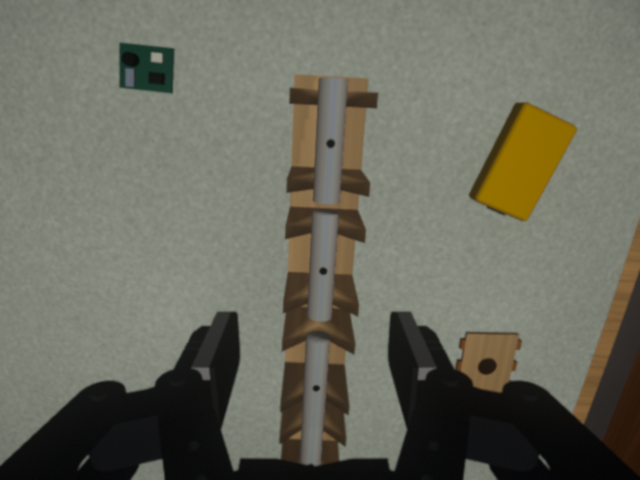

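The cap sits in the tray, but hole 2 (px (316,388)) now reads 14 mm off mid-station. It may have been knocked, so I look closer.

Request:
arm_command --motion '[[[0.055,-0.03,0.003,0,0],[0.055,-0.06,0.006,0,0],[0.055,-0.09,0.009,0,0],[0.055,-0.12,0.012,0,0],[0.055,-0.15,0.015,0,0],[0.055,-0.18,0.018,0,0],[0.055,-0.2,0.018,0,0],[0.055,-0.2,0.018,0,0],[0.055,-0.2,0.018,0,0],[0.055,-0.2,0.018,0,0]]]'

```text
time_s: 56.08
position: [0.6387, -0.1381, 0.28]
ee_rot: [0.674, 0.738, 0.0, -0.0]
contact_force: [-0.6, -0.3, -0.4]
finger_gap: 0.0549
gripper_force: 0.0
```

```bash
python3 hole.py .6241 -.2193 k1.png; python3 hole.py .6196 -.110; python3 hole.py .6150 -.0015; python3 - <<'E'
from h import *
im,d,p=shot("wrist"); W=cloud("wrist",d,p)
o=np.array([.6172,-.055]); ax=np.array([-.0424,.9991]); nx=np.array([.9991,.0424])
t=(W[...,:2]-o)@ax; b=(W[...,:2]-o)@nx
g=(abs(b)<.004)&(W[...,2]>.069)&(W[...,2]<.075)
h,e=np.histogram(t[g],np.arange(-.24,.14,.003)); occ=h>0
print("axle spans (y along from station2-3 mid):",[round(float(e[i]),3) for i in np.flatnonzero(np.diff(occ.astype(int)))+1])
E
```

```text
56.1333 [ 0.6387 -0.1381  0.28  ] 95.17954216603415
hole angle -1.0 at l -0.0047 area 397
b [-0.0112  0.0103]
56.1833 [ 0.6388 -0.1378  0.2801] 95.21605500779145
hole angle 2.1 at l -0.0139 area 390
b [-0.0113  0.0105]
56.2333 [ 0.6388 -0.1378  0.2802] 95.23110929602417
hole angle -1.0 at l 0.0233 area 3921
hole angle 2.0 at l 0.0008 area 378
b [-0.0111  0.0106]
axle spans (y along from station2-3 mid): [-0.222, -0.018, 0.003, 0.072]
```

View pics/k1.png

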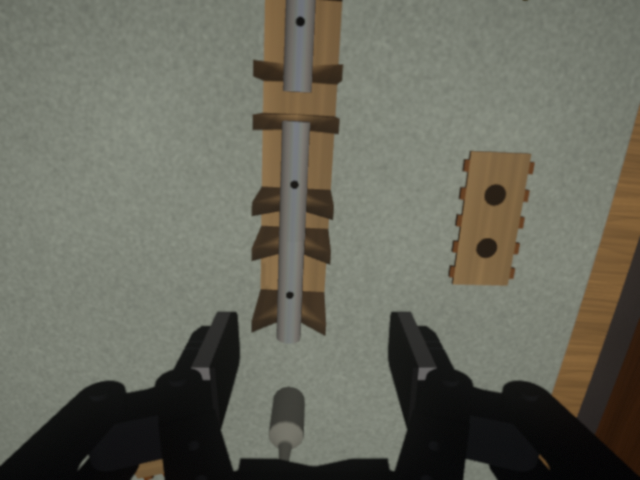

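The picture shows axle 2 pushed 14 mm along the cradle against axle 1 (holes px (294,184) and (290,295)); the roll is unchanged. I'll lift it back to its station.

Request:
arm_command --motion '[[[0.045,0.01,-0.01,0.02,2.8],[0.045,0.0226,-0.017,0.05,2.8],[0.045,0.0226,-0.017,0.08,2.8],[0.045,0.0226,-0.017,0.11,2.8],[0.045,0.0226,-0.017,0.14,2.8],[0.045,0.0226,-0.017,0.16,2.8],[0.045,0.0226,-0.017,0.175,2.8],[0.045,0.0226,-0.017,0.18,2.8],[0.045,0.0226,-0.017,0.18,2.8],[0.045,0.0226,-0.017,0.18,2.8]]]'

```text
time_s: 57.12
position: [0.6202, -0.1181, 0.1009]
ee_rot: [0.692, 0.722, 0.0, 0.0]
contact_force: [0.4, 0.0, -0.7]
finger_gap: 0.0449
gripper_force: 0.0
```

```bash
python3 - <<'E'
from h import *
p=pose(); print(p[0],np.degrees(np.arctan2(p[1][1,0],p[1][0,0])))
print("go",(np.array([.6194,-.117,.057])-p[0])@p[1])
E
```

```text
[ 0.6202 -0.1181  0.1009] 92.35826021803466
go [ 0.0012 -0.0008  0.0439]
```

Request:
arm_command --motion '[[[0.045,0.001,-0.001,0.02,0],[0.045,0.001,-0.001,0.035,0],[0.045,0.001,-0.001,0.043,0],[0.04,0.001,-0.001,0.043,0],[0.015,0.001,-0.001,0.043,0],[0.015,0.001,-0.001,0.043,0],[0.015,0.001,-0.001,0.043,0],[0.015,0.001,-0.001,0.043,0],[0.015,0.001,-0.001,0.043,0],[0.015,0.001,-0.001,0.043,0]]]' --newtons 60

```text
time_s: 57.95
position: [0.6201, -0.1178, 0.0588]
ee_rot: [0.693, 0.721, 0.001, 0.001]
contact_force: [0.8, 1.1, 5.7]
finger_gap: 0.0203
gripper_force: 61.9
```

Request:
arm_command --motion '[[[0.015,0,0,-0.003,0],[0.015,0,0,-0.006,0],[0.015,0.005,0,-0.006,0],[0.015,0.01,0,-0.006,0],[0.015,0.014,0,-0.006,0],[0.015,0.014,0,-0.006,0],[0.015,0.014,0,-0.003,0],[0.015,0.014,0,0,0],[0.015,0.014,0,0,0],[0.015,0.014,0,0,0]]]'

```text
time_s: 58.78
position: [0.6195, -0.1034, 0.0587]
ee_rot: [0.693, 0.721, 0.001, 0.001]
contact_force: [-0.5, 3.0, 9.4]
finger_gap: 0.0207
gripper_force: 62.2
```

Request:
arm_command --motion '[[[0.028,0,0,0,0],[0.045,0,0,0,0],[0.045,0,0,0,0],[0.045,0,0,-0.015,0],[0.045,0,0,-0.045,0],[0.045,0,0,-0.08,0],[0.045,-0.03,0,-0.11,0],[0.045,-0.06,0,-0.14,0],[0.045,-0.06,0,-0.16,0],[0.045,-0.06,0,-0.16,0]]]'

```text
time_s: 59.62
position: [0.623, -0.1664, 0.2235]
ee_rot: [0.694, 0.72, 0.002, 0.004]
contact_force: [0.7, 0.5, 0.6]
finger_gap: 0.0451
gripper_force: 0.0
```

```bash
python3 hole.py .6241 -.2193; python3 hole.py .6196 -.110; python3 hole.py .6150 -.0015; python3 - <<'E'
from h import *
im,d,p=shot("top","fin_top2.png"); W=cloud("top",d); Z=W[...,2]
m=(np.hypot(W[...,0]-.462,W[...,1]-.296)<.045)&(Z>.025)&(d>0); P=W[m]; print(len(P),np.median(P,0),np.percentile(P[:,2],[5,95]))
cv2.imwrite("pics/fin_top2c.png",cv2.resize(cv2.cvtColor(im[140:320,90:540],cv2.COLOR_RGB2BGR),None,fx=1.7,fy=1.7))
E
```

```text
59.6667 [ 0.623  -0.1664  0.2235] 92.18160704968959
hole angle -1.6 at l -0.0042 area 396
hole angle 67.4 at l -0.0106 area 178
hole angle 67.3 at l -0.0292 area 29
b [-0.0113  0.0104]
59.7167 [ 0.6222 -0.1651  0.2205] 92.23321688516536
hole angle 0.1 at l 0.0006 area 378
hole angle 68.5 at l -0.0231 area 29
hole angle 67.3 at l 0.0296 area 19
b [-0.0114  0.0104]
59.7667 [ 0.6211 -0.1641  0.2179] 92.27714631881469
b None
297 [0.4637 0.2928 0.0351] [0.0299 0.0387]
```

View pics/fin_top2c.png

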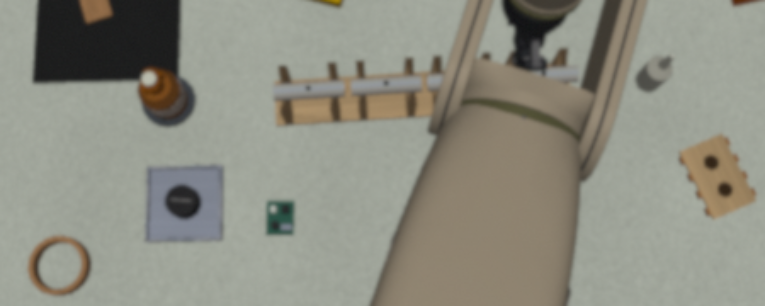

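The cap lies flat in the tray (crop px (182,201)) and the bottle is open. All four axles are seated with their holes up, and the robot is clear, so I hand in.

```bash
python3 -c "
from bench import ticket; print(ticket.job_done())"
```

```text
the job is handed in; nothing more can be done
None
```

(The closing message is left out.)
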